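Refit the mixer's keyed knobs and give the tin a mix

TASK

The bench mixer's loose control knobs (two or three of them) lie in front of it: put each one fully home on the keyed shaft whose base disc has its colour, turned so that its slot drops over the key. Then try the mixer out with two bursts of five seconds: hold the putty tin upright, press it onto the rubber sprung pad until the pad is fully down and keep it there, let the pad come right up, and press once more. After that set the tin down upright in the steel tray. Do not disturb the other things on the bench.

Things in the scene. Friction and masses are not known exactly. Their poses are not given: they have to be found in the camera images.
- mixer: Bench tin mixer, fixed: grey housing 175 (its x) by 240 (its y) by 45 mm high, aluminium deck on top; rubber sprung pad in the rear half of the deck, a row of three keyed control shafts along the front half. Origin: centre of its underside on the table; x points away from the robot at yaw 0. (A fixed pale cabinet 0.17 m high fills the left of the table, y over 0.42.)
- pad (a joint): Travel in m of the mixer's sprung pad: 0 = up, 0.010 = fully down (end stop). The spring needs 4.5 N to start and 9.5 N at the bottom; the pad rises again when released. The tin's own weight does not move it.
- pad_top (a point): Centre of the top face of the sprung pad (a round grey-topped black rubber disc 74 mm in diameter on the mixer); about 68 mm above the table when up, moves down with the pad. A black collar 86 mm wide and 4 mm high surrounds it on the deck.
- shaft_red: Keyed shaft on a red base disc, fixed on the mixer deck in a random one of the three places. Origin: centre of the disc's underside, 45 mm above the table; z up. Disc 62 mm wide, 6 mm high. Steel shaft 18 mm thick, top at z 24 mm. Brass key 6 mm wide, reaching 15 mm from the axis, from z 6 to 18 mm (the shaft's top 6 mm is plain). Key and a white line on the disc point along this body's -x.
- knob_red: Loose red knob (may be absent), 90 g. Origin: centre of underside. Skirt 57 mm wide, 22 mm high; on it a grip bar 20 mm wide, 48 mm long (along x), z 21 to 46 mm. Bore from below 20.4 mm wide, 20 mm deep; key slot 9 mm wide through the skirt along -x, marked by white lines on top. Home: underside on the disc, -x along the shaft's -x within 0.1 rad, else 12 mm too high.
- shaft_yellow: Keyed shaft on a yellow base disc, fixed on the mixer deck in a random one of the three places. Origin: centre of the disc's underside, 45 mm above the table; z up. Disc 62 mm wide, 6 mm high. Steel shaft 18 mm thick, top at z 24 mm. Brass key 6 mm wide, reaching 15 mm from the axis, from z 6 to 18 mm (the shaft's top 6 mm is plain). Key and a white line on the disc point along this body's -x.
- knob_yellow: Loose yellow knob (may be absent), 90 g. Origin: centre of underside. Skirt 57 mm wide, 22 mm high; on it a grip bar 20 mm wide, 48 mm long (along x), z 21 to 46 mm. Bore from below 20.4 mm wide, 20 mm deep; key slot 9 mm wide through the skirt along -x, marked by white lines on top. Home: underside on the disc, -x along the shaft's -x within 0.1 rad, else 12 mm too high.
- shaft_blue: Keyed shaft on a blue base disc, fixed on the mixer deck in a random one of the three places. Origin: centre of the disc's underside, 45 mm above the table; z up. Disc 62 mm wide, 6 mm high. Steel shaft 18 mm thick, top at z 24 mm. Brass key 6 mm wide, reaching 15 mm from the axis, from z 6 to 18 mm (the shaft's top 6 mm is plain). Key and a white line on the disc point along this body's -x.
- knob_blue: Loose blue knob (may be absent), 90 g. Origin: centre of underside. Skirt 57 mm wide, 22 mm high; on it a grip bar 20 mm wide, 48 mm long (along x), z 21 to 46 mm. Bore from below 20.4 mm wide, 20 mm deep; key slot 9 mm wide through the skirt along -x, marked by white lines on top. Home: underside on the disc, -x along the shaft's -x within 0.1 rad, else 12 mm too high.
- tin: Closed round putty tin, 60 mm in diameter, 45 mm high, grey and white, about 0.25 kg. Origin: centre of its underside; z up. It stands loose on the table, to the right of the knobs.
- tray: Square shallow steel tray, fixed, outside 130 x 130 x 14 mm, walls and floor 4 mm. Origin: centre of its underside; axes along its sides. A large open cardboard carton, up to about 0.2 m high with its flaps, stands beyond it and to its left (x over 0.48, y 0.1 to 0.45): keep the gripper to its near side.
- screw_jar: Grey-green screw jar with an ochre lid, 66 mm wide, 74 mm high. Bystander, to be left alone. Origin: centre of its underside.
- spool_blue: Blue spool with black flanges, 64 mm wide, 58 mm high. Bystander, to be left alone. Origin: centre of its underside.
- bulb_box: Small white, blue and cream lamp carton, 46 x 45 x 76 mm. Bystander, to be left alone. Origin: centre of its underside.
- tape_masking: Roll of cream masking tape lying flat, 100 mm wide, 24 mm high. Bystander, to be left alone. Origin: centre of its underside.
Mind the look-alikes: they are no part of the job. Leave any pink look-alike of the knob_yellow alone.

How it is judged:
By the outcome, as a careful person would: the job done as asked, in the order asked, and still so for the second after the job is handed in, with the robot touching nothing.
Of knob_red, knob_yellow, knob_blue only 2 to 3 are there at a start; the rules pass over those that are not, and their reading is None.
At some moment in a run one of knob_red, knob_yellow, knob_blue, tin may be knocked a few centimetres aside while the robot is not near it.
Once in a run the grip may slacken for a moment while it holds something.
It also fails if it takes over 208 s, if anything falls off the work surface, if the arm or the gripper's body presses on something with over 40 N, if the wrist force passes 120 N, or if a joint passes its speed limit or range.

ROBOT

A 7-joint arm with a two-finger parallel gripper is mounted at the origin on a cart in front of the work surface, level with it; the furniture and walls round the work are solid. World frame = base frame: x ahead of the robot, y to its left, z up, the work surface at z = 0. Lengths are in m, angles in rad, forces in N, time in s.
With the tool pointing down it reaches from about 0.425 to 1.025 m from the base axis. Payload 3.6 kg.
Tool frame: the origin (TCP) lies at the very end of the fingers, on their centre line; the grasp point (between the pads) lies 19 mm behind it; y points along the fingers, z is the direction in which the jaws open and shut, and the axes are right-handed (so a half turn about y gives the same grasp; the last joint's range is limited). The gripper opens to 85 mm and grips with 20 to 120 N. Pads are 22 mm wide; open, the fingers measure 114 mm over their backs; the gripper's body (76 mm by 85 mm) begins 54 mm behind the grasp point. The pads swing forward as they close: fully open they stand 13 mm farther back than shut.
Start: joints at [-1.327, 0.591, 0.048, 1.609, -0.033, 0.943, -0.034], TCP at [0.24, 0.684, 0.231] pointing down, gripper open.
Joint ranges: [-2.69, 2.69], [-0.47, 2.24], [-1.27, 1.36], [0.19, 2.51], [-1.53, 4.68], [0.08, 2.07], [-3.09, 3.09]. Speed limits (rad/s): [2.57, 2.57, 3.14, 3.14, 3.14, 3.14, 3.14].

INTERFACE

Orientations are given as a unit quaternion [w, x, y, z].
In Python, from station import r gives the robot as it stands. The module is installed in compiled form; this text tells all that it offers. Calls block until the motion is done:
- r.goto(position, orientation): joint-space move of the TCP to a pose.
- r.move_straight(position, frame=None, max_speed=0.15): straight line of the TCP; frame=None keeps the orientation; max_speed is the mean speed in m/s.
- r.movej(angles): joint-space move.
- r.ungrasp() and r.gripper_close(strength=None): open the fingers fully, or close them until they stop; strength is the grip in N (None keeps the last).
- r.hold(seconds).
- r.inverse_kinematics(position, orientation): joint angles nearest the present ones, or None.
- r.read_state(): the state.
- r.capture(name): name is "scene" or "top" or "wrist"; returns the picture (384x512x3 uint8, blue, green, red); there is no depth.
- r.camera_params(name): a dict with "camera_matrix" (3x3 intrinsics, pixels), "pose" (4x4, takes a point from camera to world coordinates). Camera axes: x right, y up, looking along -z (the intrinsics and any distortion apply to the point x, -y, -z); pixel columns grow to the right and rows downward; lengths in m; the calibration is good to about 2 mm. A picture is of the moment at which its call begins: read the wrist's pose just before it. camera_params takes no time and is no camera call; for the wrist camera it gives the pose at the moment of the call.
A pose or a line that the arm cannot do raises r.IKError and nothing moves.
- r.hand_in(): hands the job in, once; it reports no verdict.
Trained networks look in the newest picture that a camera, given by its name, has taken for a name from the list of things; names that differ only in an ending like _2 or _b are one class to them, and where a whole thing is asked for, a point or a joint stands for the part that bears it (a point fixed in the world has none). Each returns a list of dicts, best first, with "p" (0 to 1); they miss things now and then, are a little off and sometimes report something else, mostly with a low value. They report only what shows in the picture. A call takes as long as a camera call. They do not tell look-alikes from the thing itself.
- r.spot_in(camera, name): "pixel" ([column, row] in pixels, amid what is visible of it).
- r.cut_out(camera, name): "region" (384x512 bool, what is visible of it) and "pixel" ([column, row] in pixels, amid what is visible of it).
- r.mark_of(camera, name): "pixel" ([column, row] in pixels: a listed point, or the origin of a listed thing).
The state is a dict: "time_s": time; "joint_positions": joint angles; "qd": joint speeds; "tau": joint torques, N m; "ee_pos": TCP position; "ee_rot": TCP orientation; "force": force on the tool from outside, world axes, zero at the start; "torque": the same for the moment, N m; "finger_gap": finger opening in m.
Only numpy, scipy, OpenCV 4.12 (cv2) and the standard library are available. Lean on these libraries where they do the work, as an engineer would, in place of code of your own. Each camera call takes 0.05 s, during which the arm holds its last target.

## Working session

There is one attempt and no reset: what is moved stays moved. The work goes in short steps, each a Python script; the robot and the scene stay as the last script left them, time stands still between calls to the robot, and variables do not carry over. Pictures are saved under pics/ and viewed, and the job is handed in when it is done.

```bash
mkdir -p pics; ls; python3 - <<'E'
from station import r
import cv2,numpy as np
s=r.read_state(); print(s)
for c in("scene","top","wrist"):
    im=r.capture(c); cv2.imwrite(f"pics/a_{c}.png",cv2.resize(im,(800,600),interpolation=cv2.INTER_CUBIC))
    p=r.camera_params(c); print(c,{k:(np.round(v,3).tolist() if k!='x' else v) for k,v in p.items()})
E
```

```text
pics
{'time_s': 0.0, 'joint_positions': array([-1.32651376,  0.59214376,  0.04826576,  1.60981119, -0.03328461,
        0.94269486, -0.03372722]), 'qd': array([-6.42028531e-04,  1.82699830e-04, -1.04639629e-03,  2.95197315e-05,
       -1.55931800e-03,  1.28351025e-03, -4.18878366e-04]), 'tau': array([-8.06675125e-04, -5.48688269e+01,  1.54651970e+00, -1.98118722e+01,
        9.42619314e-03,  8.93014076e-03,  1.10295210e-05]), 'ee_pos': array([0.23996664, 0.68326668, 0.23012646]), 'ee_rot': array([-0.6962594 ,  0.69784228, -0.11891674,  0.11873416]), 'force': array([-0.71089775,  0.24974181,  0.56422636]), 'torque': array([ 0.05789701, -0.02463123, -0.02568134]), 'finger_gap': 0.08526304331222583}
scene {'camera_matrix': [[414.348, 0.0, 256.657], [0.0, 414.348, 188.562], [0.0, 0.0, 1.0]], 'pose': [[0.804, 0.443, -0.396, 0.148], [-0.595, 0.601, -0.534, -0.519], [0.001, 0.665, 0.747, 0.92], [0.0, 0.0, 0.0, 1.0]]}
top {'camera_matrix': [[407.55, 0.0, 259.829], [0.0, 407.55, 192.483], [0.0, 0.0, 1.0]], 'pose': [[-0.008, 0.987, -0.158, 0.383], [-1.0, -0.009, -0.005, 0.101], [-0.006, 0.158, 0.987, 1.362], [0.0, 0.0, 0.0, 1.0]]}
wrist {'camera_matrix': [[300.645, 0.0, 257.543], [0.0, 300.645, 190.01], [0.0, 0.0, 1.0]], 'pose': [[0.332, -0.907, -0.258, 0.175], [0.943, 0.319, 0.092, 0.707], [-0.001, -0.274, 0.962, 0.373], [0.0, 0.0, 0.0, 1.0]]}
```

View pics/a_scene.png

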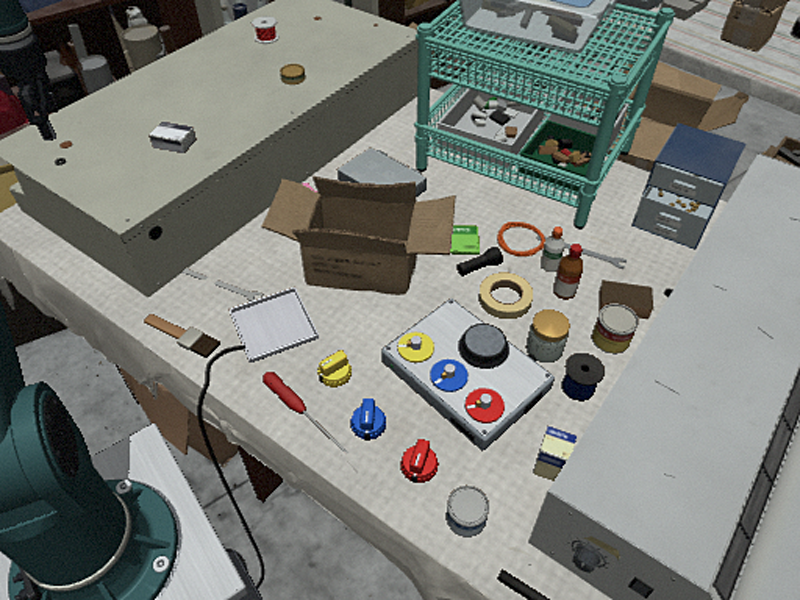

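View pics/a_top.png

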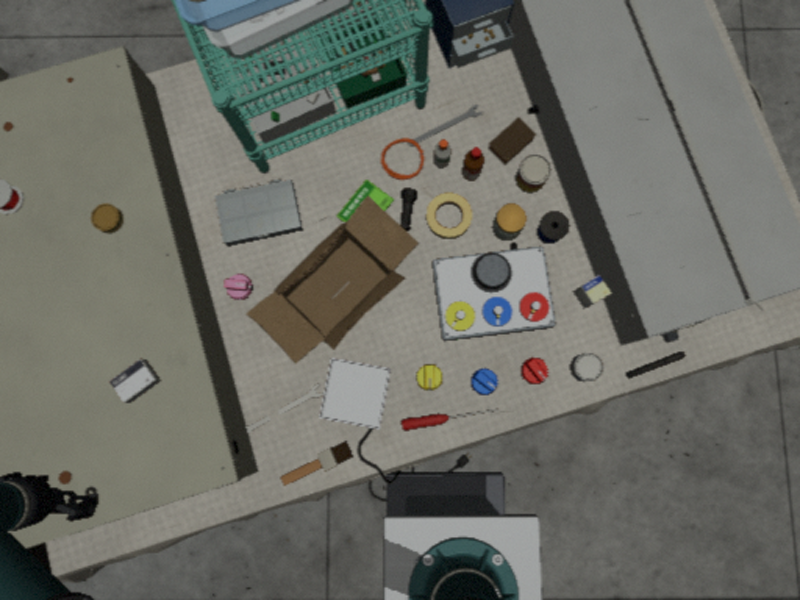

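View pics/a_wrist.png

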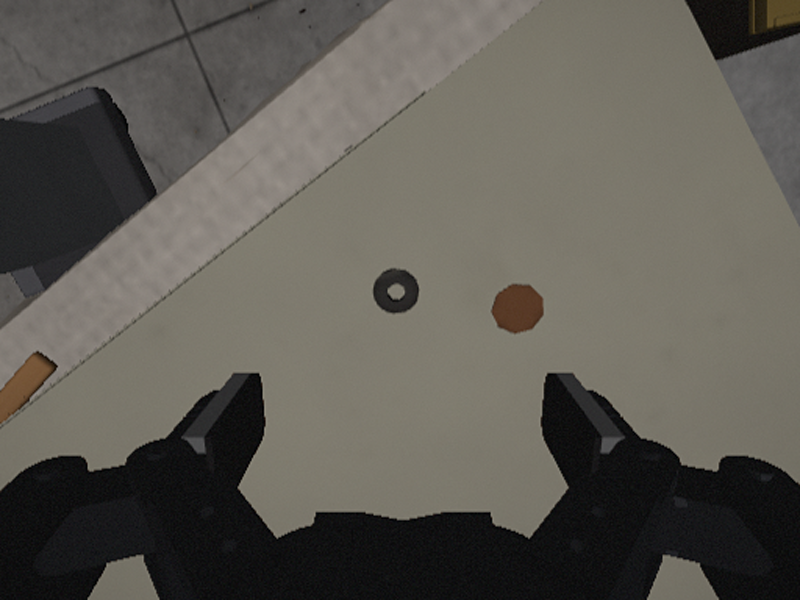

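All three knobs are present. The top view (800x600 px) shows yellow at 430,377, blue at 485,382 and red at 535,371. Candidates and choices:
- **Yellow knob:** (430,377), or the pink look-alike at (238,287), which I leave alone.
- **Tin:** (587,367) to the right of the knobs, or another can at (534,170) behind, which I leave alone.
- **Tray:** (355,392), or a grey box at (258,212), which I ignore.

```bash
cat > h.py <<'E'
from station import r
import cv2,numpy as np
from scipy.spatial.transform import Rotation as R
def ray(cam,px,P=None):
    P=P or r.camera_params(cam); K=np.array(P["camera_matrix"]);T=np.array(P["pose"])
    d=np.linalg.inv(K)@[px[0],px[1],1.]
    d=np.array([d[0],-d[1],-d[2]])
    return T[:3,3],T[:3,:3]@d
def loc(cam,px,z,P=None):
    o,d=ray(cam,px,P); return o+d*(z-o[2])/d[2]
def proj(cam,X,P=None):
    P=P or r.camera_params(cam); K=np.array(P["camera_matrix"]);T=np.array(P["pose"])
    c=T[:3,:3].T@(np.asarray(X,float)-T[:3,3]); v=K@[c[0],-c[1],-c[2]]; return v[:2]/v[2]
def quat(yaw):
    # tool y down; tool z (jaw axis) at angle yaw in world xy
    y=np.array([0,0,-1.]); z=np.array([np.cos(yaw),np.sin(yaw),0]); x=np.cross(y,z)
    q=R.from_matrix(np.c_[x,y,z]).as_quat(); return [q[3],q[0],q[1],q[2]]
def save(n,im): cv2.imwrite(f"pics/{n}.png",im)
E
python3 - <<'E'
from h import *
q=r.read_state()["ee_rot"]; print(R.from_quat([q[1],q[2],q[3],q[0]]).as_matrix().round(2).tolist())
Z=dict(knob_red=0,knob_yellow=0,knob_blue=0,tin=0,tray=0,mixer=0,pad_top=.068,shaft_red=.045,shaft_yellow=.045,shaft_blue=.045,screw_jar=0,spool_blue=0,bulb_box=0,tape_masking=0)
for c in("top","scene"):
    im=r.capture(c); 
    for n,z in Z.items():
        m=r.mark_of(c,n)
        print(c,n,[(np.round(a["pixel"],1).tolist(),round(a["p"],2),loc(c,a["pixel"],z)[:2].round(3).tolist()) for a in m[:3]])
    if c=="top": save("crop_top",cv2.resize(im[130:290,190:420],None,fx=3.4,fy=3.4,interpolation=cv2.INTER_CUBIC))
E
```

```text
[[0.94, -0.0, 0.33], [-0.33, -0.0, 0.94], [0.0, -1.0, -0.0]]
top knob_red [([342.6, 238.5], 0.79, [0.443, -0.166])]
top knob_yellow [([275.2, 241.8], 0.81, [0.434, 0.058]), ([154.5, 185.3], 0.76, [0.628, 0.466])]
top knob_blue [([311.0, 241.9], 0.7, [0.433, -0.061])]
top tin [([374.3, 228.5], 0.67, [0.475, -0.272]), ([293.9, 199.8], 0.49, [0.574, -0.007])]
top tray [([224.5, 250.3], 0.85, [0.407, 0.226])]
top mixer [([315.1, 188.1], 0.93, [0.614, -0.079]), ([310.7, 244.2], 0.75, [0.425, -0.059])]
top pad_top [([317.2, 175.7], 0.73, [0.643, -0.078]), ([272.3, 240.4], 0.39, [0.436, 0.069]), ([293.0, 199.2], 0.27, [0.567, 0.001])]
top shaft_red [([341.6, 195.0], 0.52, [0.582, -0.159])]
top shaft_yellow [([292.5, 199.5], 0.81, [0.569, 0.001])]
top shaft_blue [([319.2, 198.7], 0.54, [0.571, -0.086])]
top screw_jar [([322.3, 144.6], 0.64, [0.765, -0.109])]
top spool_blue [([348.1, 147.0], 0.58, [0.756, -0.197])]
top bulb_box [([376.2, 186.1], 0.66, [0.619, -0.286]), ([341.1, 199.2], 0.24, [0.575, -0.166])]
top tape_masking [([286.2, 140.6], 0.65, [0.781, 0.015]), ([316.0, 200.0], 0.41, [0.
[... 353 characters left out ...]
0, 300.3], 0.49, [0.445, -0.165]), ([175.3, 207.1], 0.38, [0.407, 0.221])]
scene pad_top [([310.0, 215.4], 0.89, [0.656, -0.067])]
scene shaft_red [([307.7, 258.5], 0.9, [0.576, -0.153])]
scene shaft_yellow [([262.7, 222.4], 0.73, [0.554, 0.002]), ([239.0, 271.5], 0.55, [0.42, -0.082])]
scene shaft_blue [([288.3, 240.7], 0.9, [0.571, -0.083]), ([216.4, 241.1], 0.45, [0.424, 0.024])]
scene screw_jar [([298.3, 329.1], 0.71, [0.457, -0.263]), ([351.7, 224.4], 0.62, [0.769, -0.123]), ([237.2, 268.9], 0.39, [0.434, -0.051])]
scene spool_blue [([370.0, 248.4], 0.83, [0.751, -0.208])]
scene bulb_box [([352.0, 300.2], 0.68, [0.607, -0.285])]
scene tape_masking [([323.7, 192.4], 0.98, [0.786, 0.01])]
```

View pics/crop_top.png

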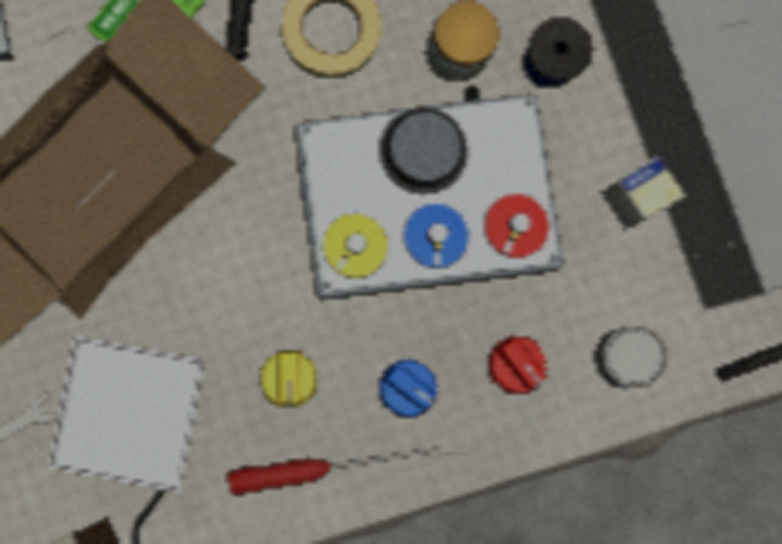

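```bash
python3 - <<'E'
from h import *
r.move_straight([0.24,0.684,0.31],max_speed=.3)
r.goto([0.47,-0.09,0.24],quat(np.pi/2))
s=r.read_state();print(s["time_s"],s["ee_pos"].round(4),s["joint_positions"].round(2),s["force"].round(2))
im=r.capture("wrist");save("w1",cv2.resize(im,(800,600),interpolation=cv2.INTER_CUBIC));cv2.imwrite("w1raw.png",im)
P=r.camera_params("wrist");np.savez("w1.npz",K=P["camera_matrix"],T=P["pose"])
print(np.round(P["pose"],3).tolist())
for n,z in dict(knob_red=0,knob_yellow=0,knob_blue=0,tin=0,shaft_red=.045,shaft_yellow=.045,shaft_blue=.045,pad_top=.068).items():
    print(n,[(np.round(a["pixel"],1).tolist(),round(a["p"],2),loc("wrist",a["pixel"],z)[:2].round(4).tolist()) for a in r.mark_of("wrist",n)[:2]])
E
```

```text
4.9083 [ 0.4705 -0.0893  0.24  ] [-0.33  0.3   0.53  2.16 -0.23  0.73  1.92] [0.34 0.64 0.56]
[[-0.001, -0.962, -0.274, 0.402], [1.0, -0.0, -0.001, -0.089], [0.0, -0.274, 0.962, 0.383], [0.0, 0.0, 0.0, 1.0]]
knob_red [([202.1, 143.6], 0.88, [0.4494, -0.1594])]
knob_yellow [([378.5, 133.9], 0.8, [0.4371, 0.063])]
knob_blue [([330.1, 237.2], 0.69, [0.5785, 0.0114]), ([286.9, 129.6], 0.64, [0.4317, -0.0525])]
tin [([119.0, 144.5], 0.93, [0.4502, -0.2653])]
shaft_red [([202.9, 253.8], 0.78, [0.58, -0.1575])]
shaft_yellow [([329.5, 236.8], 0.6, [0.557, -0.0016])]
shaft_blue [([267.3, 246.9], 0.73, [0.5705, -0.0776])]
pad_top [([271.4, 319.3], 0.96, [0.6577, -0.0726])]
```

View pics/w1.png

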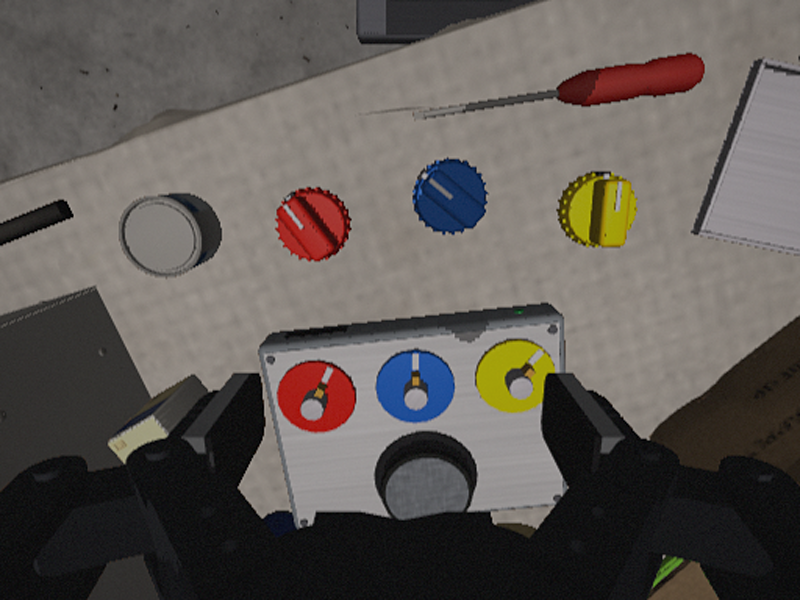

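The wrist view matches the world: all three knobs, the tin at (165,235), and the discs red (316,396), blue (415,385) and yellow (516,375). Next I take close looks at the shafts.

```bash
python3 - <<'E'
from h import *
S=dict(red=(.580,-.157),blue=(.571,-.079),yellow=(.560,0.0))
out=[]
for n,(x,y) in S.items():
    r.goto([x+.012,y,.135],quat(np.pi/2))
    P=r.camera_params("wrist");im=r.capture("wrist");cv2.imwrite(f"s_{n}.png",im);np.savez(f"s_{n}.npz",K=P["camera_matrix"],T=P["pose"])
    s=r.read_state();print(n,s["time_s"],s["ee_pos"].round(4),proj("wrist",[x,y,.051],P))
    out.append(cv2.resize(im[60:330,120:400],None,fx=.95,fy=.95))
save("shafts",np.hstack(out))
E
```

```text
red 6.1417 [ 0.5911 -0.1564  0.1357] [256.75011207 181.78998987]
blue 6.6 [ 0.5829 -0.078   0.1365] [253.01520291 180.36473291]
yellow 7.0667 [ 0.5723 -0.0012  0.1357] [256.65958651 180.06311672]
```

View pics/shafts.png

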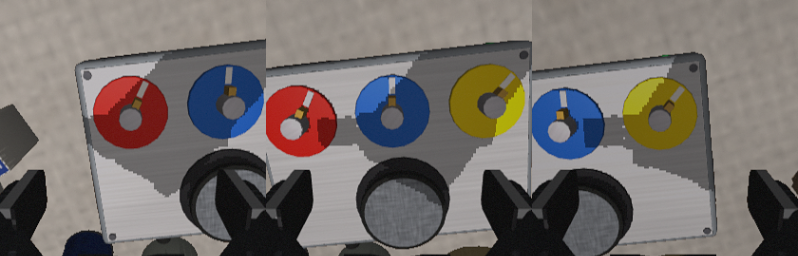

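```bash
cat >> h.py <<'E'
HUE=dict(red=(172,8),blue=(105,125),yellow=(22,34))
def cmask(im,n,smin=120,vmin=40):
    h=cv2.cvtColor(im,cv2.COLOR_BGR2HSV);lo,hi=HUE[n]
    m=(h[...,0]>=lo)&(h[...,0]<=hi) if lo<hi else (h[...,0]>=lo)|(h[...,0]<=hi)
    return (m&(h[...,1]>smin)&(h[...,2]>vmin)).astype(np.uint8)
def blob(m,px=None):
    k,l,st,ce=cv2.connectedComponentsWithStats(m)
    if px is None: i=1+np.argmax(st[1:,4])
    else:
        ok=[j for j in range(1,k) if st[j,4]>150]; i=min(ok,key=lambda j:np.hypot(*(ce[j]-px)))
    return (l==i).astype(np.uint8)
def shaftfit(im,P,n,px):
    b=blob(cmask(im,n),px); c=max(cv2.findContours(b,0,cv2.CHAIN_APPROX_NONE)[0],key=len)
    h=cv2.convexHull(c)[:,0,:].astype(float)
    # dense hull polygon area centroid at z=.051
    W=np.array([loc("wrist",p,.051,P)[:2] for p in h]).astype(np.float64)
    from scipy.optimize import least_squares
    f=least_squares(lambda q:np.hypot(W[:,0]-q[0],W[:,1]-q[1])-q[2],[*W.mean(0),.031],loss='soft_l1',f_scale=.0005).x
    # white line
    hs=cv2.cvtColor(im,cv2.COLOR_BGR2HSV); pts=[]
    ys,xs=np.mgrid[0:384,0:512]
    hm=cv2.fillConvexPoly(np.zeros_like(b),cv2.convexHull(c),1)
    for y,x in np.argwhere(hm&(hs[...,1]<70)&(hs[...,2]>110)):
        w=loc("wrist",(x,y),.051,P)[:2]; d=np.hypot(*(w-f[:2]))
        if .015<d<.030: pts.append(w)
    return f,np.array(pts)
E
python3 - <<'E'
from h import *
S=dict(red=(.580,-.157),blue=(.571,-.079),yellow=(.560,0.0))
for k in S:
    im=cv2.imread(f"s_{k}.png");d=np.load(f"s_{k}.npz");P=dict(camera_matrix=d["K"],pose=d["T"])
    for n in S:
        x,y=S[n];px=proj("wrist",[x,y,.051],P)
        if not(60<px[0]<450):continue
        f,p=shaftfit(im,P,n,px)
        # shaft top blob z=.069
        m=p.mean(0) if len(p) else [0,0]
        # restrict pts to near dominant direction
        a=np.arctan2(p[:,1]-f[1],p[:,0]-f[0]) if len(p) else np.array([0])
        print(k,n,f.round(4),len(p),"slot dir deg",np.degrees(np.median(a)).round(1),np.degrees(a.std()).round(1),"top px",proj("wrist",[f[0],f[1],.069],P).round(1))
E
python3 - <<'E'
import cv2,numpy as np
o=[]
for k in("red","blue","yellow"):
    o.append(cv2.resize(cv2.imread(f"s_{k}.png")[120:230,200:310],(264,264),interpolation=cv2.INTER_CUBIC))
cv2.imwrite("pics/sh2.png",np.hstack(o))
E
```

```text
red red [ 0.578  -0.1568  0.0304] 107 slot dir deg 154.3 3.7 top px [257.  185.2]
red blue [ 0.5692 -0.0798  0.0305] 115 slot dir deg 173.6 173.7 top px [365.1 173.2]
blue red [ 0.5778 -0.1563  0.0306] 189 slot dir deg 150.7 103.3 top px [146.9 195.1]
blue blue [ 0.5692 -0.0793  0.0304] 115 slot dir deg -173.4 176.5 top px [252.3 184. ]
blue yellow [ 0.5603 -0.0024  0.0306] 119 slot dir deg 138.8 19.0 top px [359.7 172.3]
yellow blue [ 0.569  -0.0788  0.0306] 198 slot dir deg -65.8 123.3 top px [148.7 198. ]
yellow yellow [ 0.5603 -0.0019  0.0305] 102 slot dir deg 140.6 3.6 top px [254.  186.5]
```

View pics/sh2.png

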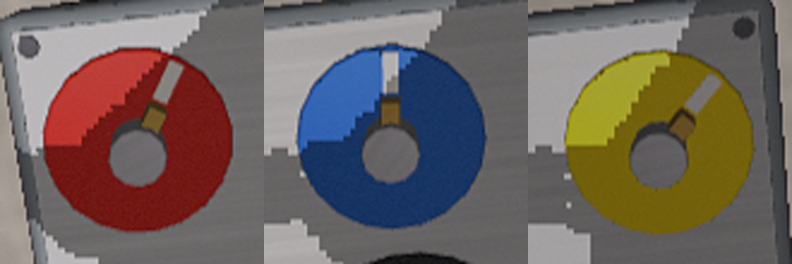

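```bash
cat >> h.py <<'E'
from scipy.optimize import minimize
def knobmask(x,y,yaw,P,z0=0.,sh=(384,512)):
    t=np.linspace(0,2*np.pi,40,endpoint=False); c,s=np.cos(yaw),np.sin(yaw)
    m=np.zeros(sh,np.uint8)
    def hull(L):
        px=np.array([proj("wrist",p,P) for p in L]); cv2.fillConvexPoly(m,(cv2.convexHull(px.astype(np.float32))[:,0]*16).round().astype(np.int32),1,shift=4)
    hull([(x+.0285*np.cos(a),y+.0285*np.sin(a),z0+z) for a in t for z in(0,.022)])
    hull([(x+c*u-s*v,y+s*u+c*v,z0+z) for u in(-.024,.024) for v in(-.01,.01) for z in(.021,.046)])
    return m
def knobfit(im,P,n,guess,z0=0.,fixyaw=None):
    px=proj("wrist",[*guess[:2],z0+.02],P)
    m=cmask(im,n,100,30); m=cv2.morphologyEx(m,cv2.MORPH_CLOSE,np.ones((3,3))); b=blob(m,px)
    c=max(cv2.findContours(b,0,1)[0],key=cv2.contourArea); b=cv2.drawContours(np.zeros_like(b),[c],-1,1,-1)
    def cost(q):
        k=knobmask(q[0],q[1],guess[2] if fixyaw else q[2],P,z0); i=(k&b).sum(); return 1-i/((k|b).sum())
    g=np.array(guess,float)
    best=minimize(cost,g,method="Nelder-Mead",options=dict(initial_simplex=g+np.array([[0,0,0],[.008,0,.05],[0,.008,-.05],[-.004,-.004,.2]]),xatol=1e-4,fatol=1e-5,maxiter=200))
    return best.x,best.fun,b
def look(x,y,tx,z):
    """TCP so that ground point (x,y) is ~12mm behind TCP along tool x (angle tx)"""
    r.goto([x+.012*np.cos(tx),y+.012*np.sin(tx),z],quat(tx+np.pi/2)); r.hold(.25)
    P=r.camera_params("wrist"); return r.capture("wrist"),P
E
python3 - <<'E'
from h import *
for n,tx,p in(("yellow",0,(.436,.060)),("red",np.radians(39),(.447,-.162)),("blue",np.radians(51),(.431,-.058))):
    for dst in (p,):
        q=r.inverse_kinematics([*dst,.1],quat(tx+np.pi/2)); print(n,None if q is None else np.round(q,2))
    s=dict(yellow=((.560,-.002),-39.4),red=((.578,-.1565),-25.7),blue=((.569,-.079),4))[n]
    q=r.inverse_kinematics([*s[0],.1],quat(np.radians(s[1])+np.pi/2)); print(n,None if q is None else np.round(q,2))
im,P=look(.436,.060,0,.115)
cv2.imwrite("k_yellow.png",im)
x,f,b=knobfit(im,P,"yellow",(.436,.060,0)); print(x,f)
k=knobmask(*x,P); im2=im.copy(); cv2.drawContours(im2,cv2.findContours(k,0,1)[0],-1,(0,0,255),1)
save("ky",np.hstack([cv2.resize(i[60:300,130:380],None,fx=1.6,fy=1.6) for i in(im,im2)]))
print(r.read_state()["time_s"])
E
```

```text
yellow [-0.54  0.51  0.4   2.35 -0.56  0.37  1.91]
yellow [-0.51  0.66  0.62  2.09 -0.69  0.59  1.49]
red [ 0.08  0.52  0.22  2.27 -0.3   0.39  2.81]
red [-0.19  0.68  0.55  2.01 -0.6   0.62  1.88]
blue [-0.11  0.48  0.18  2.35 -0.27  0.33  2.77]
blue [-0.23  0.63  0.41  2.06 -0.47  0.55  2.16]
[0.4340388  0.06239554 0.0008777 ] 0.12088951975396267
7.9833
```

View pics/ky.png

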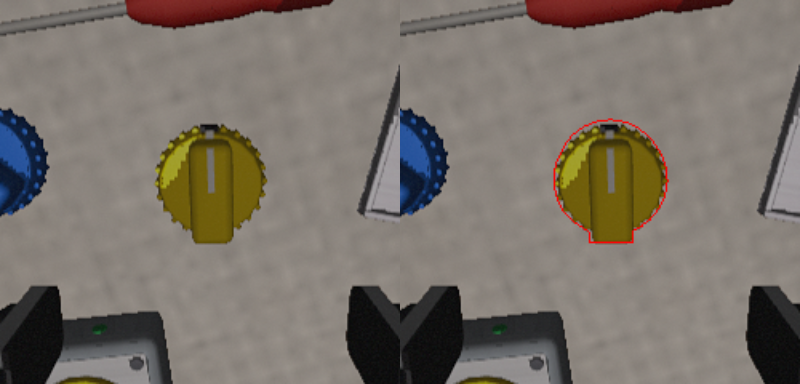

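```bash
cat >> h.py <<'E'
def st(tag=""):
    s=r.read_state(); print(tag,"t=%.2f"%s["time_s"],"ee",s["ee_pos"].round(4),"F",s["force"].round(1),"gap %.4f"%s["finger_gap"]); return s
E
python3 - <<'E'
from h import *
x,y=.4340,.0624;q=quat(np.pi/2)
r.move_straight([x,y,.060],q,max_speed=.2)
r.move_straight([x,y,.0255],max_speed=.1); st("down")
r.gripper_close(60); st("closed")
r.move_straight([x,y,.12],max_speed=.15); st("up")
im=r.capture("wrist");cv2.imwrite("g_yellow.png",im)
save("gy",cv2.resize(im,(800,600)))
E
```

```text
down t=8.91 ee [0.4348 0.0623 0.0261] F [0.3 0.4 0.3] gap 0.0856
closed t=9.53 ee [0.4341 0.0625 0.0259] F [-2.  -0.1  5.4] gap 0.0188
up t=10.31 ee [0.4335 0.0625 0.1196] F [ 0.   0.2 -1. ] gap 0.0188
```

View pics/gy.png

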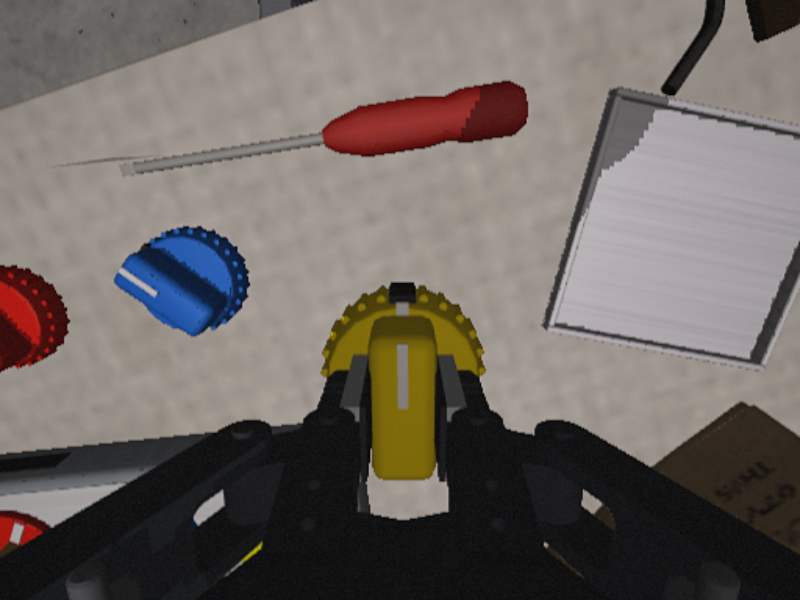

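```bash
cat >> h.py <<'E'
def barcheck(im,n,tx,zk):
    """in-hand bar: report where along tool x the bar centre lies rel TCP, and lateral"""
    s=r.read_state();P=r.camera_params("wrist");e=s["ee_pos"];c,sn=np.cos(tx),np.sin(tx)
    zt=e[2]-zk+.046
    m=cmask(im,n,100,30)
    # column through the bar centre
    rows=[]
    for o in(-7,-5,5,7):
        cx=int(round(proj("wrist",[e[0],e[1],zt],P)[0]))+o
        col=np.argwhere(m[:,cx])[:,0]
        rows.append((col.min(),col.max()))
    return e,P,rows
E
python3 - <<'E'
from h import *
im=cv2.imread("g_yellow.png");P=r.camera_params("wrist");e=r.read_state()["ee_pos"]
zk=.0257;zt=e[2]-zk+.046
for u in(-.024,.024,0): print(u,"top",proj("wrist",e*[1,1,0]+[u,0,zt],P).round(1),"bot",proj("wrist",e*[1,1,0]+[u,0,zt-.025],P).round(1))
print("skirt notch top edge",proj("wrist",e*[1,1,0]+[-.0285,0,zt-.024],P).round(1))
save("gyc",cv2.resize(im[170:330,180:340],None,fx=3.7,fy=3.7,interpolation=cv2.INTER_NEAREST))
E
```

```text
-0.024 top [256.9 212. ] bot [257.  195.4]
0.024 top [257.1 306.9] bot [257.1 277.9]
0 top [257.  261.7] bot [257.1 238.3]
skirt notch top edge [257.  187.4]
```

View pics/gyc.png

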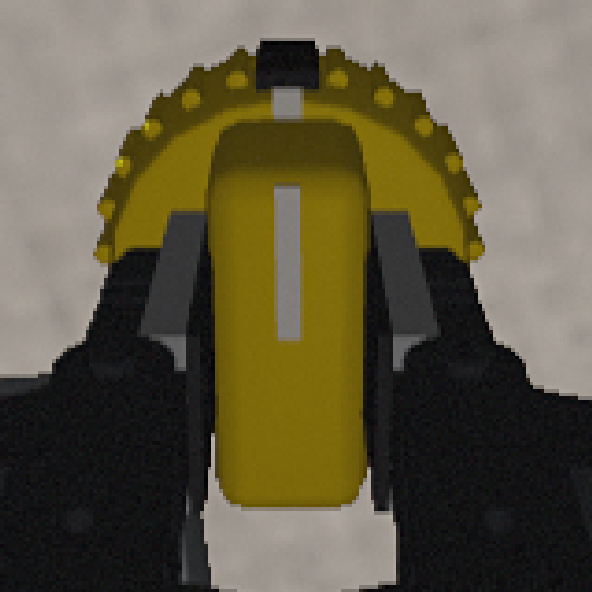

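```bash
cat >> h.py <<'E'
def insert(x,y,tx,zk,zhome=.051,F0=None,zstart=None,flim=8,rmax=.003):
    """lower in steps; on early contact spiral"""
    q=quat(tx+np.pi/2); zs=zhome+zk; z=zstart or zs+.020
    r.move_straight([x,y,z],q,max_speed=.1); r.hold(.2)
    b=np.mean([r.read_state()["force"] for _ in range(3)],0) if F0 is None else F0
    cx,cy=x,y; log=[]; k=0
    offs=[(rad*np.cos(a),rad*np.sin(a)) for rad in(.0007,.0014,.0021,.003) if rad<=rmax for a in np.arange(0,2*np.pi,np.pi/3 if rad<.001 else np.pi/4)]
    while z>zs-.0015:
        z-=.0015
        r.move_straight([cx,cy,z],max_speed=.05)
        s=r.read_state(); f=s["force"]-b; log.append((round(z-zs,4),round(s["ee_pos"][2]-zs,4),*f.round(1)))
        if f[2]>flim:
            if s["ee_pos"][2]-zs<.0015: break
            if k>=len(offs): log.append("giveup");break
            z+=.0015; r.move_straight([cx,cy,z],max_speed=.05)
            cx,cy=x+offs[k][0],y+offs[k][1]; k+=1
            r.move_straight([cx,cy,z],max_speed=.05)
    return (cx,cy),log,k
E
python3 - <<'E'
from h import *
tx=np.radians(-39.4);x,y=.5600,-.0026
r.move_straight([.434,.0624,.15],max_speed=.3)
r.goto([x,y,.13],quat(tx+np.pi/2)); st("above")
c,log,k=insert(x,y,tx,.0257); print(c,k)
for l in log: print(l)
st()
im=r.capture("wrist");save("iy",cv2.resize(im,(800,600)))
E
```

```text
above t=11.23 ee [ 0.5588 -0.0029  0.1282] F [ 0.1 -0.4 -0.7] gap 0.0189
(0.56, -0.0026) 0
(0.0185, np.float64(0.0186), np.float64(0.4), np.float64(0.3), np.float64(-2.1))
(0.017, np.float64(0.0169), np.float64(-0.0), np.float64(0.6), np.float64(-0.9))
(0.0155, np.float64(0.0153), np.float64(-0.5), np.float64(1.2), np.float64(-1.5))
(0.014, np.float64(0.0138), np.float64(0.3), np.float64(1.1), np.float64(-2.4))
(0.0125, np.float64(0.0124), np.float64(1.2), np.float64(0.7), np.float64(-2.1))
(0.011, np.float64(0.0109), np.float64(0.4), np.float64(0.5), np.float64(-2.4))
(0.0095, np.float64(0.0094), np.float64(0.4), np.float64(1.4), np.float64(-2.3))
(0.008, np.float64(0.0078), np.float64(-0.4), np.float64(1.6), np.float64(-1.7))
(0.0065, np.float64(0.0064), np.float64(0.9), np.float64(1.9), np.float64(-1.5))
(0.005, np.float64(0.0049), np.float64(0.6), np.float64(2.4), np.float64(-2.7))
(0.0035, np.float64(0.0034), np.float64(0.5), np.float64(2.4), np.float64(-2.4))
(0.002, np.float64(0.0019), np.float64(-0.0), np.float64(2.5), np.float64(-2.6))
(0.0005, np.float64(0.0004), np.float64(0.2), np.float64(3.3), np.float64(-2.0))
(-0.001, np.float64(0.0002), np.float64(-1.5), np.float64(4.8), np.float64(9.6))
 t=15.42 ee [ 0.5599 -0.0024  0.0769] F [-1.5  4.7 10.3] gap 0.0186
```

View pics/iy.png

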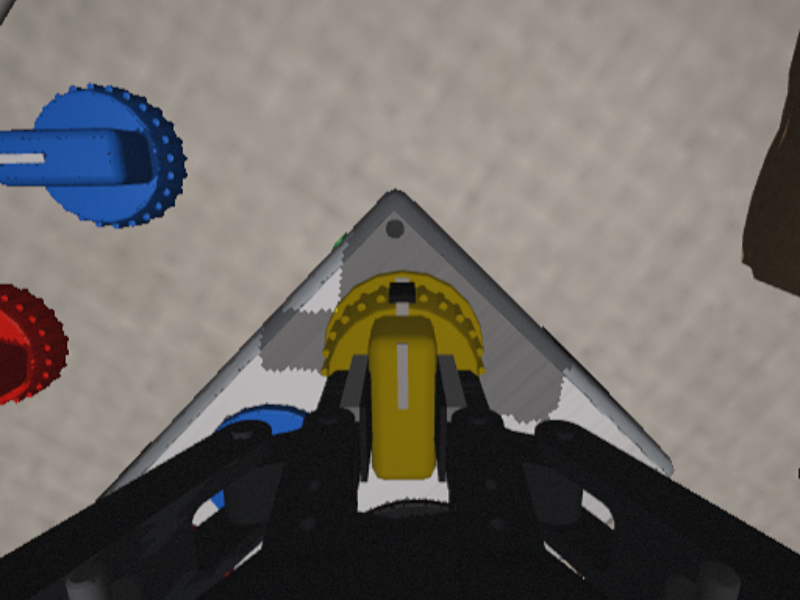

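```bash
python3 - <<'E'
from h import *
tx=np.radians(-39.4);x,y=.5600,-.0024
r.move_straight([x,y,.0768],max_speed=.05)
r.ungrasp(); st("open")
r.move_straight([x,y,.125],max_speed=.15)
# look at blue knob
tx=np.radians(51)
im,P=look(.431,-.058,tx,.115); cv2.imwrite("k_blue.png",im)
x,f,b=knobfit(im,P,"blue",(.431,-.058,tx)); print(x,np.degrees(x[2]),f)
k=knobmask(*x,P); im2=im.copy(); cv2.drawContours(im2,cv2.findContours(k,0,1)[0],-1,(0,0,255),1)
save("kb",np.hstack([cv2.resize(i[40:300,130:380],None,fx=1.6,fy=1.6) for i in(im,im2)]))
st()
im=r.capture("scene");save("sc1",cv2.resize(im[130:370,130:400],None,fx=2.4,fy=2.4))
E
```

```text
open t=16.38 ee [ 0.56   -0.0025  0.0768] F [0.7 0.1 0.1] gap 0.0853
[ 0.42514032 -0.0537184   0.89064954] 51.030459443001305 0.12316437707247752
 t=18.32 ee [ 0.4388 -0.0485  0.1149] F [0.7 0.2 0. ] gap 0.0853
```

View pics/kb.png

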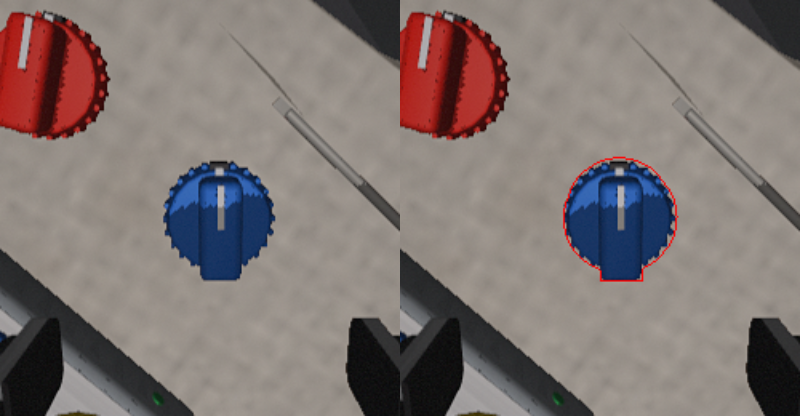

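View pics/sc1.png

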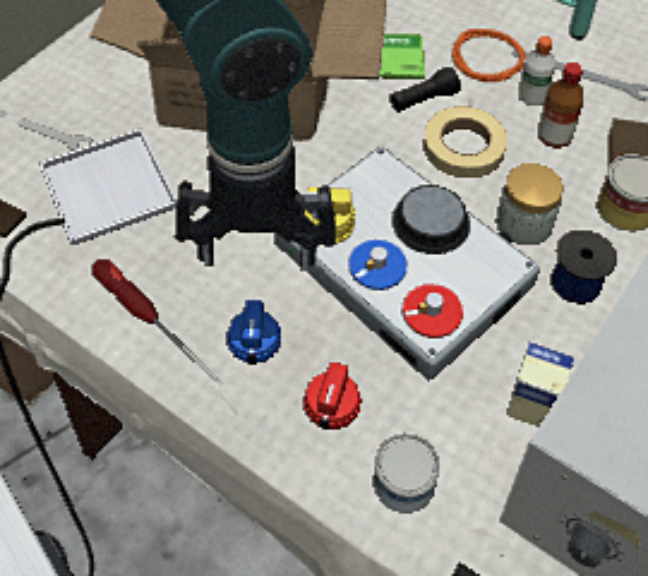

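```bash
python3 - <<'E'
from h import *
im0=cv2.imread("s_blue.png");d=np.load("s_blue.npz");P0=dict(camera_matrix=d["K"],pose=d["T"])
f,p=shaftfit(im0,P0,"blue",proj("wrist",[.569,-.079,.051],P0)); a=np.arctan2(p[:,1]-f[1],-(p[:,0]-f[0])); print("blue slot dir", 180-np.degrees(np.median(a)),np.degrees(a.std()))
m=p.mean(0)-f[:2];print(np.degrees(np.arctan2(m[1],m[0])))
tx=np.radians(51);q=quat(tx+np.pi/2);x,y=.4251,-.0537
r.move_straight([x,y,.060],q,max_speed=.2)
r.move_straight([x,y,.0255],max_speed=.1); st("down")
r.gripper_close(60); s=st("closed"); print("zk",s["ee_pos"][2])
r.move_straight([x,y,.13],max_speed=.15); st("up")
im=r.capture("wrist");save("gb",cv2.resize(im[170:330,180:340],None,fx=3.7,fy=3.7,interpolation=cv2.INTER_NEAREST))
E
```

```text
blue slot dir 181.02836161924915 3.6699258317194823
-179.33251897579834
down t=19.29 ee [ 0.4257 -0.0537  0.026 ] F [-0.4 -0.   0.6] gap 0.0854
closed t=19.91 ee [ 0.4253 -0.0537  0.0259] F [-0.6  1.1  5.3] gap 0.0191
zk 0.025904252956843968
up t=20.76 ee [ 0.4246 -0.0535  0.1296] F [ 0.4 -0.4 -1.7] gap 0.0188
```

View pics/gb.png

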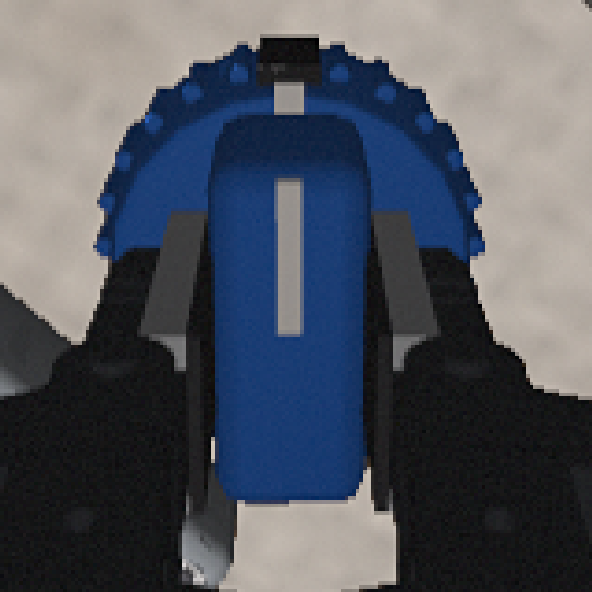

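```bash
python3 - <<'E'
from h import *
tx=np.radians(0.5);x,y=.5697,-.0793
r.goto([x,y,.14],quat(tx+np.pi/2)); st("above")
c,log,k=insert(x,y,tx,.0259); print(c,k)
for l in log: print(*l)
st()
im=r.capture("wrist");save("ib",cv2.resize(im,(800,600)))
E
```

```text
above t=21.46 ee [ 0.5685 -0.0791  0.1385] F [-0.6 -0.1  0.1] gap 0.0185
(0.5697, -0.0793) 0
0.0185 0.0186 -0.6 0.4 -0.4
0.017 0.0169 -1.1 1.3 -0.6
0.0155 0.0154 -1.3 1.1 -0.6
0.014 0.0139 -1.1 0.3 0.4
0.0125 0.0124 -1.8 0.1 -1.2
0.011 0.0109 -1.5 -0.2 -0.4
0.0095 0.0094 -0.6 0.7 -0.7
0.008 0.0079 -0.8 0.8 -0.2
0.0065 0.0064 -0.9 0.3 -0.6
0.005 0.0049 -1.3 0.3 -1.5
0.0035 0.0034 -1.6 -0.0 0.5
0.002 0.0019 -1.8 0.2 -0.9
0.0005 0.0004 -0.9 -0.6 -1.2
-0.001 0.0001 -3.5 0.9 8.2
 t=25.74 ee [ 0.5697 -0.0793  0.077 ] F [-2.5  0.6  7.7] gap 0.0186
```

View pics/ib.png

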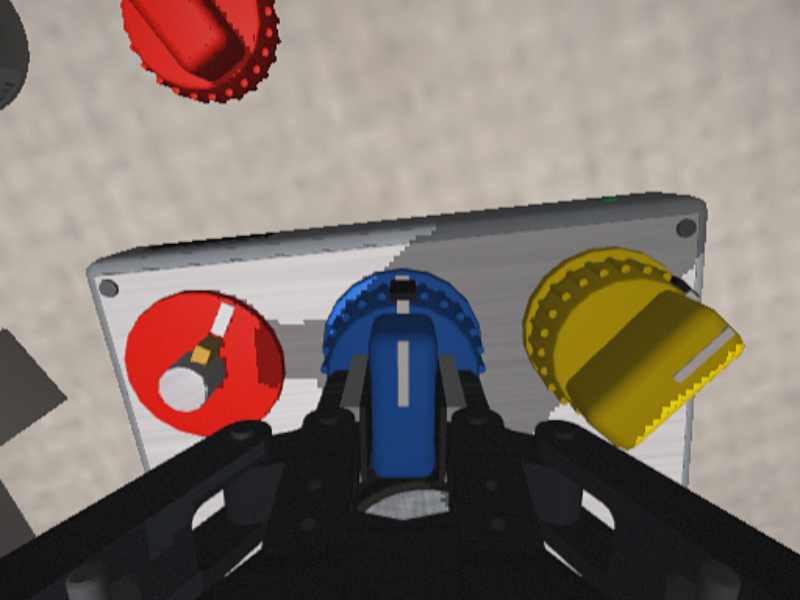

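Blue dropped home at the expected height. The opening finger would come within about 2 mm of yellow's bar, so I lift 8 mm (key still engaged), release, and let the knob drop.

```bash
python3 - <<'E'
from h import *
tx=np.radians(0.5);x,y=.5695,-.0793
r.move_straight([x,y,.0770+.0085],max_speed=.05); r.hold(.2); st("lift")
r.ungrasp(); st("open")
r.move_straight([x,y,.13],max_speed=.15)
tx=np.radians(39)
im,P=look(.447,-.160,tx,.115); cv2.imwrite("k_red.png",im)
xx,f,b=knobfit(im,P,"red",(.447,-.160,tx)); print(xx,np.degrees(xx[2]),f)
k=knobmask(*xx,P); im2=im.copy(); cv2.drawContours(im2,cv2.findContours(k,0,1)[0],-1,(0,255,255),1)
save("kr",np.hstack([cv2.resize(i[40:300,130:380],None,fx=1.6,fy=1.6) for i in(im,im2)]))
st()
im=r.capture("scene");save("sc2",cv2.resize(im[130:370,130:400],None,fx=2.4,fy=2.4))
E
```

```text
lift t=26.33 ee [ 0.5695 -0.0792  0.0853] F [ 0.6 -0.4 -0.5] gap 0.0191
open t=26.99 ee [ 0.5695 -0.0793  0.0855] F [-1.   0.6  0. ] gap 0.0854
[ 0.44783476 -0.15951073  0.67852856] 38.876823040914154 0.11943127962085309
 t=28.45 ee [ 0.4574 -0.1518  0.1149] F [ 0.4  0.3 -0.2] gap 0.0860
```

View pics/kr.png

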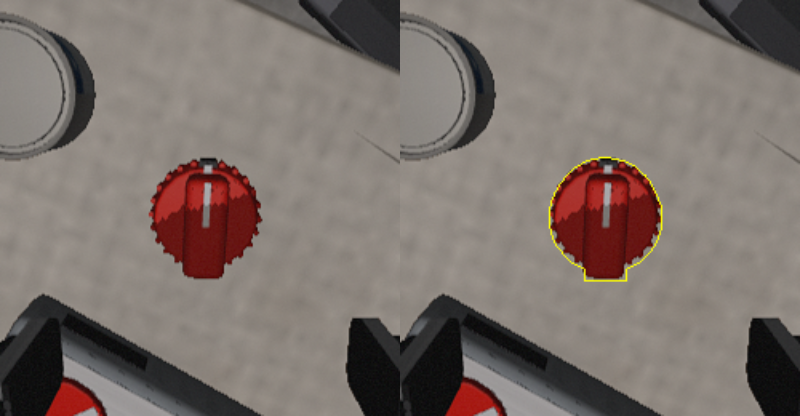

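View pics/sc2.png

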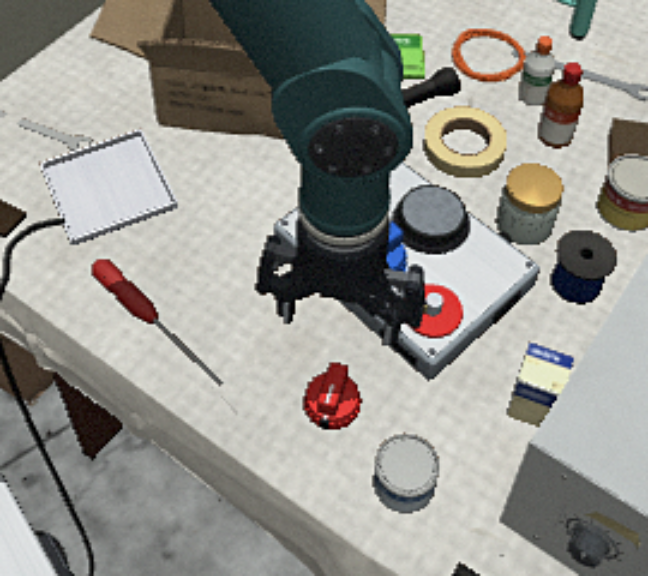

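```bash
python3 - <<'E'
from h import *
tx=np.radians(38);q=quat(tx+np.pi/2);x,y=.4478,-.1595
r.move_straight([x,y,.060],q,max_speed=.2)
r.move_straight([x,y,.0255],max_speed=.1); st("down")
r.gripper_close(60); s=st("closed"); print("zk",s["ee_pos"][2])
r.move_straight([x,y,.13],max_speed=.15); st("up")
im=r.capture("wrist");save("gr",cv2.resize(im[170:330,180:340],None,fx=3.7,fy=3.7,interpolation=cv2.INTER_NEAREST))
E
```

```text
down t=29.43 ee [ 0.4482 -0.1596  0.026 ] F [ 0.  -0.   0.3] gap 0.0856
closed t=30.04 ee [ 0.448  -0.1596  0.0259] F [-0.5  0.1  4.9] gap 0.0185
zk 0.025931285773625024
up t=30.89 ee [ 0.4473 -0.1591  0.1294] F [ 0.4  0.  -0.9] gap 0.0191
```

View pics/gr.png

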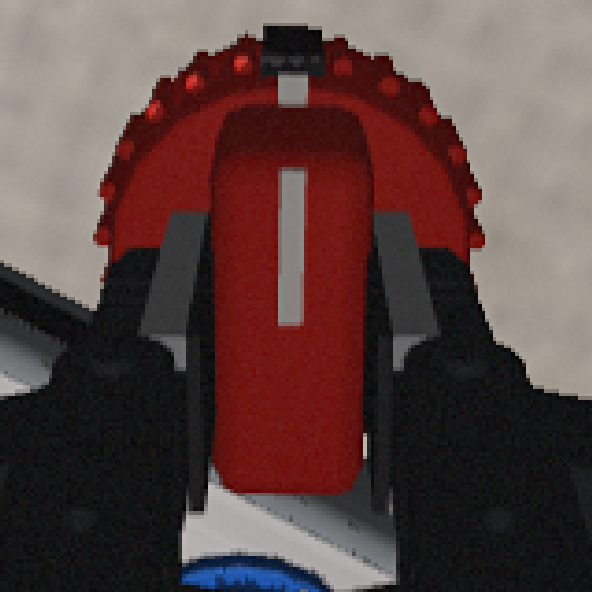

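```bash
python3 - <<'E'
from h import *
tx=np.radians(-25.7);x,y=.5793,-.1572
r.goto([x,y,.14],quat(tx+np.pi/2)); st("above")
c,log,k=insert(x,y,tx,.0259); print(c,k)
for l in log: print(*l)
st()
im=r.capture("wrist");save("ir",cv2.resize(im,(800,600)))
E
```

```text
above t=31.81 ee [ 0.5778 -0.1571  0.1389] F [-0.6  0.4 -1.4] gap 0.0187
(0.5793, -0.1572) 0
0.0185 0.0186 0.3 -0.1 0.5
0.017 0.0169 0.4 -0.5 0.5
0.0155 0.0154 0.0 -1.3 1.1
0.014 0.0139 -0.3 0.4 1.4
0.0125 0.0124 0.3 -0.2 0.7
0.011 0.0109 1.0 -0.2 0.7
0.0095 0.0094 0.8 0.0 0.8
0.008 0.0079 -0.1 -0.3 1.3
0.0065 0.0064 -0.3 0.5 1.1
0.005 0.0049 0.9 -0.1 1.0
0.0035 0.0034 1.2 0.5 1.4
0.002 0.0019 0.6 0.8 1.2
0.0005 0.0004 0.7 -0.5 0.0
-0.001 0.0001 -1.8 1.3 9.0
 t=36.09 ee [ 0.5794 -0.1573  0.077 ] F [-1.9  1.5  7.2] gap 0.0190
```

View pics/ir.png

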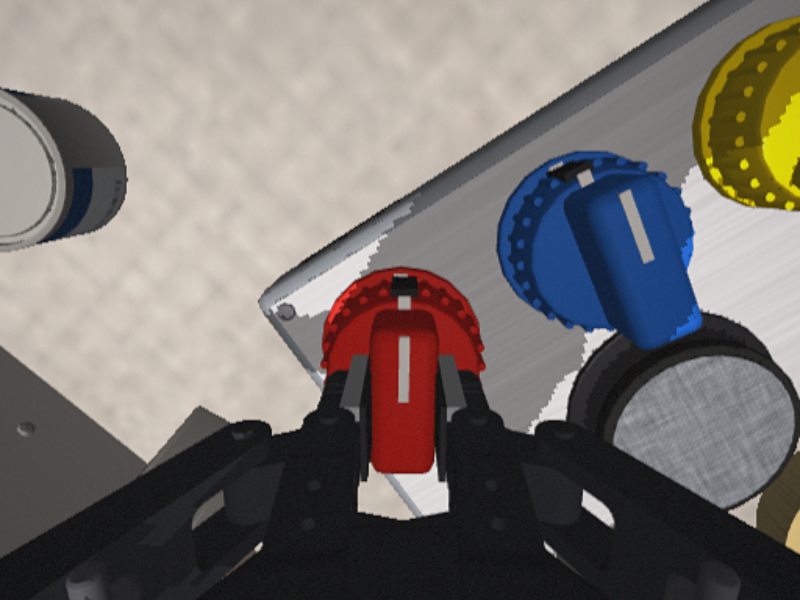

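```bash
python3 - <<'E'
from h import *
tx=np.radians(-25.7);x,y=.5791,-.1571
r.move_straight([x,y,.077],max_speed=.05)
r.ungrasp(); r.move_straight([x,y,.14],max_speed=.15)
r.goto([.55,-.12,.19],quat(np.pi/2)); r.hold(.2); st()
P=r.camera_params("wrist");im=r.capture("wrist");cv2.imwrite("w3.png",im);np.savez("w3.npz",K=P["camera_matrix"],T=P["pose"])
im2=im.copy()
for n,(X,Y),s in(("yellow",(.560,-.002),140.6),("blue",(.569,-.079),180.5),("red",(.578,-.1565),154.3)):
    k=knobmask(X,Y,np.radians(s+180),P,.051); cv2.drawContours(im2,cv2.findContours(k,0,1)[0],-1,(255,255,255),1)
    print(n,[ (round(f[1],3)) for f in [knobfit(im,P,n,(X,Y,np.radians(s+180)),z,True) for z in(.051,.063)]])
save("w3",cv2.resize(im2,(800,600)))
print("tin",[(a["p"],loc("wrist",a["pixel"],0)[:2]) for a in r.mark_of("wrist","tin")[:2]])
print("pad",[(a["p"],a["pixel"],loc("wrist",a["pixel"],.068)[:2]) for a in r.mark_of("wrist","pad_top")[:2]])
im=r.capture("scene");save("sc3",cv2.resize(im[130:370,130:400],None,fx=2.4,fy=2.4))
print("tin",[(a["p"],a["pixel"],loc("scene",a["pixel"],0)[:2]) for a in r.mark_of("scene","tin")[:2]])
print("pad",[(a["p"],a["pixel"],loc("scene",a["pixel"],.068)[:2]) for a in r.mark_of("scene","pad_top")[:2]])
E
```

```text
t=38.19 ee [ 0.5497 -0.1206  0.1887] F [ 0.9 -0.   0.1] gap 0.0856
yellow [np.float64(0.073), np.float64(0.127)]
blue [np.float64(0.043), np.float64(0.091)]
red [np.float64(0.044), np.float64(0.098)]
tin [(0.78, array([ 0.4518515 , -0.26572948]))]
pad [(0.56, [307.5, 285.3], array([ 0.65544304, -0.07041473]))]
tin [(0.6, [298.5, 330.9], array([ 0.45468705, -0.26625019])), (0.45, [351.5, 298.5], array([ 0.60915429, -0.28093455]))]
pad [(0.67, [309.0, 219.2], array([ 0.64589102, -0.07479238]))]
```

View pics/w3.png

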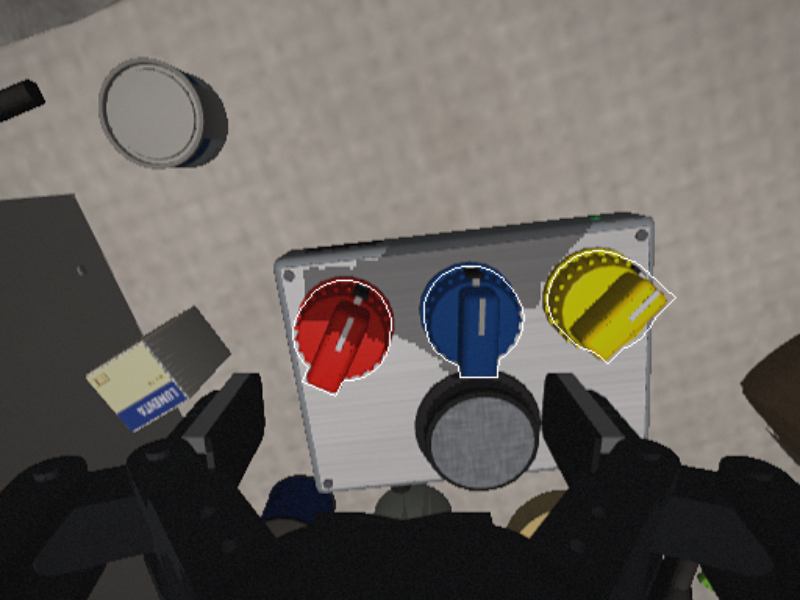

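View pics/sc3.png

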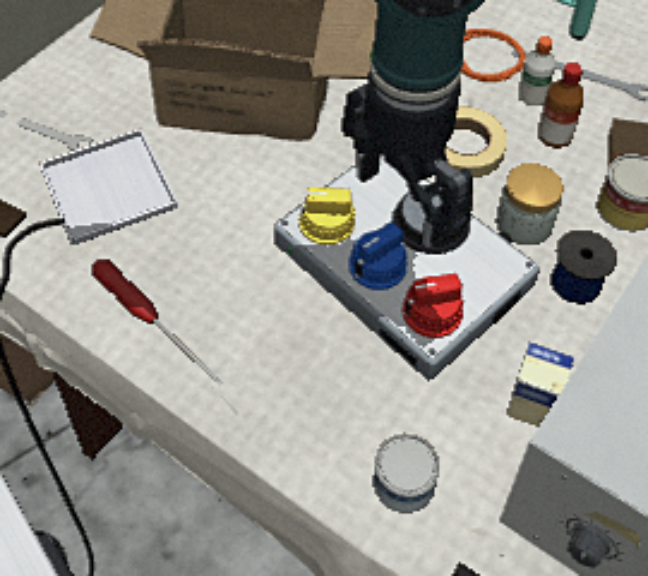

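```bash
python3 - <<'E'
from h import *
d=np.load("w3.npz");P3=dict(camera_matrix=d["K"],pose=d["T"])
print("pad w3",loc("wrist",(484.5*.64,440*.64),.068,P3))
d=np.load("w1.npz");P1=dict(camera_matrix=d["K"],pose=d["T"])
for z in(.05,.08,.1,.12,.15): print(z,loc("wrist",(95*.64,290*.64),z,P1)[:2].round(3),loc("wrist",(75*.64,195*.64),z,P3)[:2].round(3))
tx=-np.pi/2
print(np.round(r.inverse_kinematics([.452,-.266,.1],quat(tx+np.pi/2)),2))
im,P=look(.452,-.266,tx,.13); cv2.imwrite("t.png",im);np.savez("t.npz",K=P["camera_matrix"],T=P["pose"])
st()
save("t",cv2.resize(im,(800,600)))
for a in r.cut_out("wrist","tin")[:1]:
    c=max(cv2.findContours(a["region"].astype(np.uint8),0,1)[0],key=cv2.contourArea); print(a["p"],cv2.boundingRect(c))
print([(a["p"],a["pixel"],loc("wrist",a["pixel"],0,P)) for a in r.mark_of("wrist","tin")])
E
```

```text
pad w3 [ 0.65078039 -0.06818782  0.068     ]
0.05 [ 0.491 -0.315] [ 0.498 -0.313]
0.08 [ 0.483 -0.294] [ 0.496 -0.292]
0.1 [ 0.478 -0.281] [ 0.495 -0.279]
0.12 [ 0.472 -0.267] [ 0.494 -0.265]
0.15 [ 0.464 -0.247] [ 0.492 -0.244]
[-0.15  0.74  0.88  2.18 -0.96  0.69  1.42]
 t=39.59 ee [ 0.4531 -0.2771  0.1302] F [ 0.3 -0.9 -0.1] gap 0.0850
0.55 (218, 137, 78, 82)
[(0.89, [255.9, 171.9], array([ 0.45244492, -0.26728237,  0.        ]))]
```

View pics/t.png

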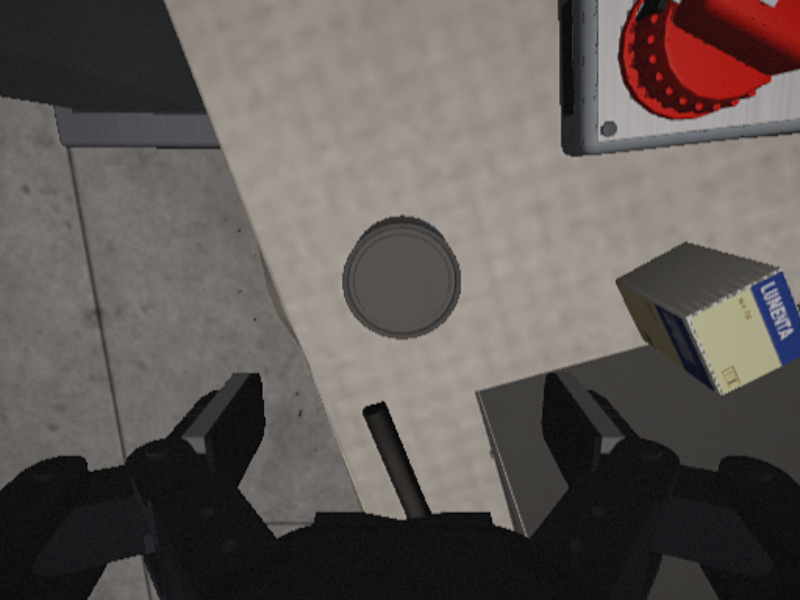

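```bash
python3 - <<'E'
from h import *
from scipy.optimize import least_squares
L=[]
for f,px in(("w1",(95,290)),("w3",(75,195)),("t",(478,392))):
    d=np.load(f+".npz");L.append((dict(camera_matrix=d["K"],pose=d["T"]),np.array(px)*.64))
s=least_squares(lambda X:np.concatenate([proj("",X,P)-p for P,p in L]),[.49,-.35,.1]);print(s.x,s.fun)
P=L[2][0]
# tin rim: top circle at z .045: centre px
print("tin top",loc("",(402*.64,280*.64),.045,P), "rim w",loc("",(343*.64,280*.64),.045,P)-loc("",(461*.64,280*.64),.045,P))
E
```

```text
[ 0.50170361 -0.34405394  0.00587313] [ 0.08127218 -1.11557784 -0.9839979   0.92097643  0.11411516 -0.9280386 ]
tin top [ 0.4536943  -0.26323125  0.045     ] rim w [-0.05900334 -0.00014327  0.        ]
```

```bash
python3 - <<'E'
from h import *
q=quat(0)
x,y=.4535,-.2638
r.move_straight([x,y,.060],q,max_speed=.15)
r.move_straight([x,y,.0075],max_speed=.08); s0=st("down")
r.gripper_close(90); s=st("closed")
r.move_straight([x,y,.02],max_speed=.05); r.hold(.2); st("lift")
r.move_straight([x,y,.17],max_speed=.2); st("up")
im=r.capture("wrist");save("tg",cv2.resize(im,(800,600)))
im=r.capture("scene");save("sc4",cv2.resize(im[100:370,130:430],None,fx=2.2,fy=2.2))
E
```

```text
down t=41.12 ee [ 0.4536 -0.2641  0.0078] F [ 0.1 -0.1 -0.1] gap 0.0855
closed t=41.50 ee [ 0.4538 -0.264   0.0085] F [-0.1  1.3  7.4] gap 0.0574
lift t=42.10 ee [ 0.4534 -0.2636  0.0198] F [-0.3 -0.2 -1.7] gap 0.0577
up t=43.00 ee [ 0.4529 -0.263   0.1691] F [ 0.1  0.5 -2.2] gap 0.0579
```

View pics/tg.png

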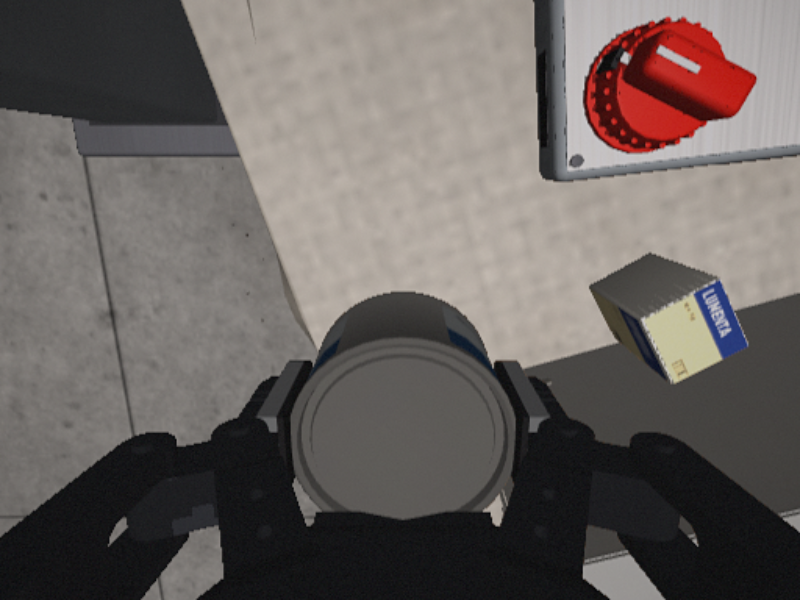

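View pics/sc4.png

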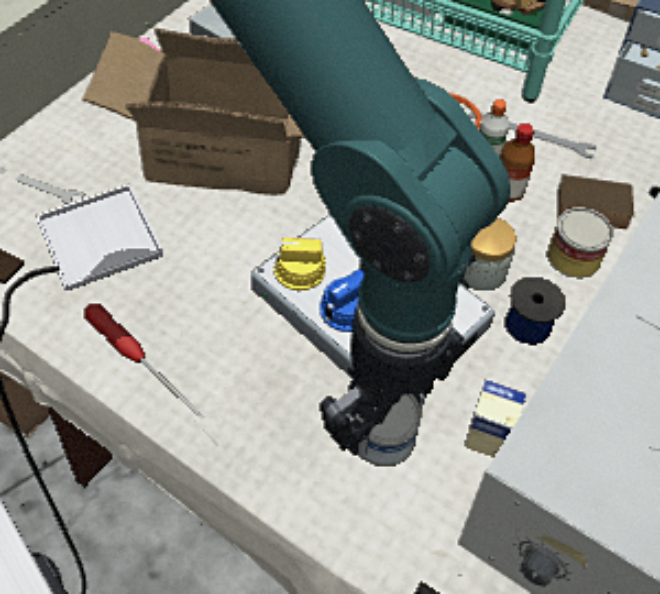

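```bash
cat > press.py <<'E'
from h import *
def press(x,y,zc,b,target=14,zmin=None):
    """lower 1 mm steps till force>target, return z"""
    z=r.read_state()["ee_pos"][2]; z=zc+.003
    r.move_straight([x,y,z],max_speed=.05); log=[]
    while True:
        z-=.001; r.move_straight([x,y,z],max_speed=.05)
        s=r.read_state(); f=s["force"]-b; log.append((round(float(s["ee_pos"][2]),4),round(float(f[2]),1),round(s["finger_gap"],4)))
        if f[2]>target or z<zc-.0145: break
    return z,log
E
python3 - <<'E'
from press import *
x,y=.651,-.071
r.goto([x,y,.16],quat(np.pi/2)); st("above")
r.move_straight([x,y,.10],max_speed=.1); r.hold(.3)
im=r.capture("wrist");save("p1",cv2.resize(im,(800,600)))
im=r.capture("scene");save("p1s",cv2.resize(im[130:330,180:400],None,fx=3,fy=3))
st()
E
```

```text
above t=44.17 ee [ 0.6495 -0.0731  0.1595] F [-0.7 -1.1 -1.5] gap 0.0575
 t=45.32 ee [ 0.6512 -0.0709  0.1004] F [ 0.8 -0.2 -1.3] gap 0.0578
```

View pics/p1.png

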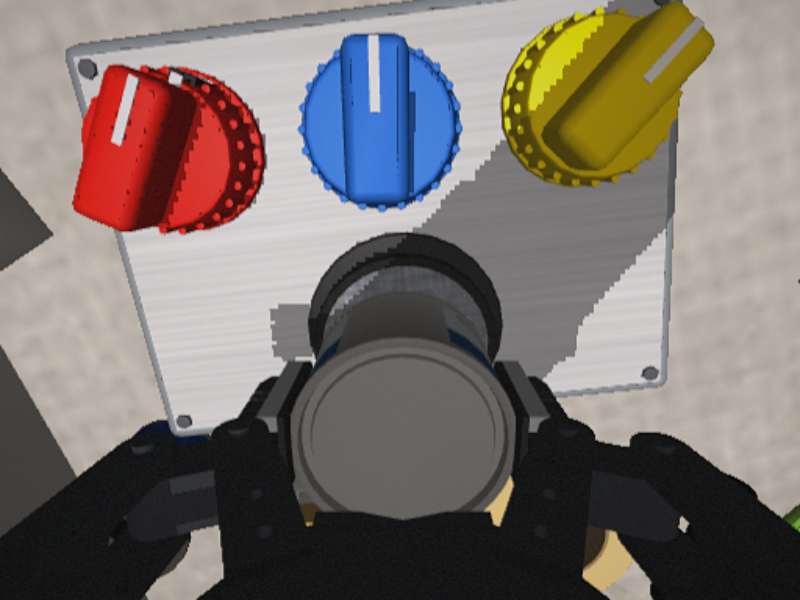

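View pics/p1s.png

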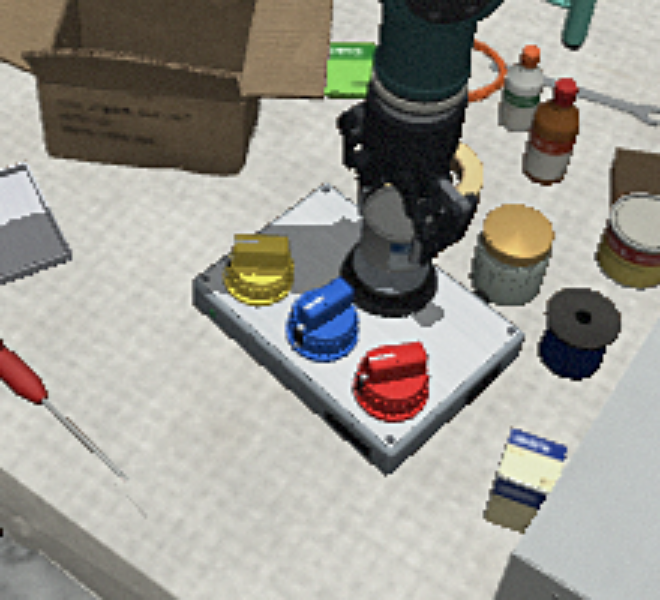

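```bash
python3 - <<'E'
from press import *
print("collar cx",loc("wrist",(406*.64,234*.64),.049)+[.043,0,0],"pad cx",loc("wrist",(404*.64,252*.64),.068)+[.037,0,0], loc("wrist",(404*.64,265*.64),.068)+[.037,0,0])
E
```

```text
collar cx [ 0.65359012 -0.06916353  0.049     ] pad cx [ 0.65162761 -0.07006023  0.068     ] [ 0.6566384  -0.07005912  0.068     ]
```

```bash
python3 - <<'E'
from press import *
x,y=.653,-.070
r.move_straight([x,y,.09],max_speed=.05); r.hold(.3)
b=np.mean([r.read_state()["force"] for _ in range(5)],0)
z,log=press(x,y,.0765,b,16); t0=r.read_state()["time_s"]
for l in log: print(*l)
r.hold(.3); s=st("down")
im=r.capture("wrist");im2=r.capture("scene")
f=s["force"][2]-b[2]
print("f",f)
if f>11.5:
    r.hold(max(0,5.15-(r.read_state()["time_s"]-t0))); st("end")
    r.move_straight([x,y,.09],max_speed=.08)
    st("up")
save("p2",cv2.resize(im,(800,600)));save("p2s",cv2.resize(im2[130:330,180:400],None,fx=3,fy=3))
E
```

```text
0.0785 1.0 0.0575
0.0775 -0.2 0.0576
0.0764 0.7 0.0577
0.0759 5.0 0.0577
0.0748 4.4 0.0574
0.0736 5.5 0.0575
0.0725 6.3 0.0574
0.0716 6.5 0.0579
0.0706 7.0 0.0578
0.0697 7.2 0.0573
0.0687 8.0 0.0575
0.0678 8.6 0.0578
0.0669 9.3 0.0575
0.066 10.2 0.0575
0.066 14.3 0.0577
0.0659 21.0 0.0573
down t=50.63 ee [ 0.6533 -0.0701  0.0659] F [-5.   1.9 19.4] gap 0.0578
f 21.40131468081484
end t=55.48 ee [ 0.6532 -0.07    0.0659] F [-5.1  2.4 18.6] gap 0.0576
up t=55.97 ee [ 0.6526 -0.0697  0.0896] F [ 0.3 -0.1 -1.5] gap 0.0578
```

View pics/p2s.png

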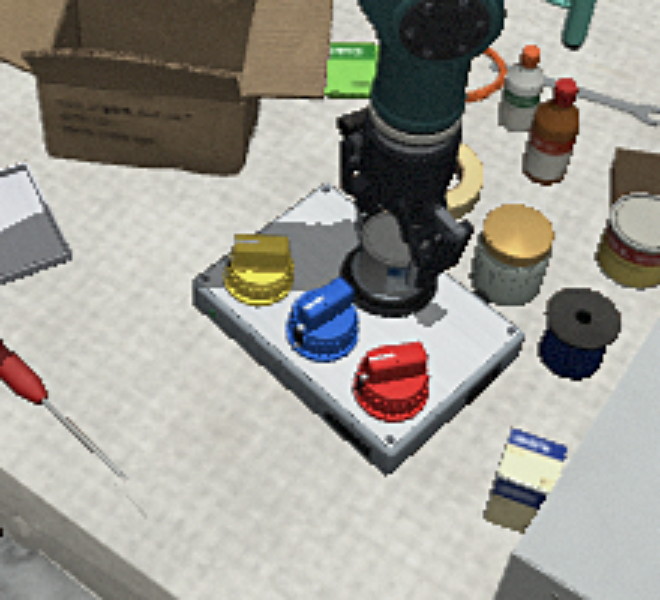

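View pics/p2.png

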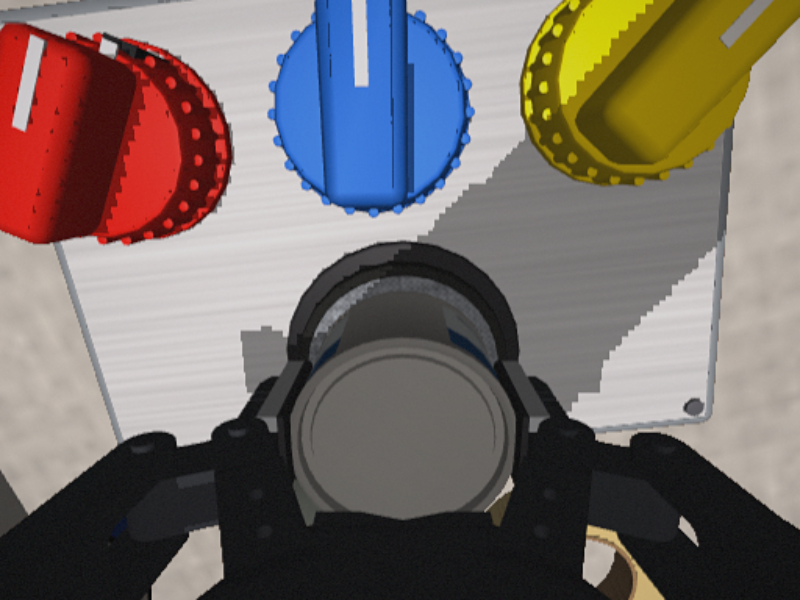

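```bash
python3 - <<'E'
from press import *
x,y=.653,-.070
r.move_straight([x,y,.09],max_speed=.05); r.hold(.4)
im2=r.capture("scene");save("p3s",cv2.resize(im2[130:330,180:400],None,fx=3,fy=3))
b=np.mean([r.read_state()["force"] for _ in range(5)],0)
z,log=press(x,y,.0765,b,16); t0=r.read_state()["time_s"]
print(log)
r.hold(.3); s=st("down"); f=s["force"][2]-b[2]
if f>11.5:
    r.hold(max(0,5.15-(r.read_state()["time_s"]-t0))); st("end")
    r.move_straight([x,y,.12],max_speed=.08)
    r.move_straight([x,y,.17],max_speed=.15)
    st("up")
im=r.capture("top");cv2.imwrite("top2.png",im);save("top2",cv2.resize(im[180:310,150:330],None,fx=4.4,fy=4.4,interpolation=cv2.INTER_CUBIC))
print([(a["p"],a["pixel"],loc("top",a["pixel"],0)) for a in r.mark_of("top","tray")[:1]])
a=r.cut_out("top","tray")[0]; np.save("tray.npy",a["region"])
c=max(cv2.findContours(a["region"].astype(np.uint8),0,1)[0],key=cv2.contourArea); R_=cv2.minAreaRect(c); print(R_,[loc("top",p,.014)[:2].round(3).tolist() for p in cv2.boxPoints(R_)],loc("top",R_[0],.014))
im=r.capture("scene"); print([(a["p"],a["pixel"],loc("scene",a["pixel"],0)) for a in r.mark_of("scene","tray")[:1]])
E
```

```text
[(0.0785, 0.3, 0.0577), (0.0775, 0.2, 0.0578), (0.0764, 0.5, 0.0579), (0.0759, 4.3, 0.0578), (0.0748, 5.2, 0.0577), (0.0736, 6.3, 0.0572), (0.0726, 6.3, 0.0579), (0.0716, 7.6, 0.0577), (0.0706, 6.8, 0.0577), (0.0696, 7.4, 0.0576), (0.0687, 8.1, 0.0578), (0.0678, 8.4, 0.0575), (0.0669, 9.1, 0.0575), (0.066, 9.5, 0.0575), (0.066, 15.6, 0.0578), (0.0659, 20.5, 0.0577)]
down t=61.33 ee [ 0.6533 -0.07    0.0659] F [-5.2  2.3 18.3] gap 0.0577
end t=66.17 ee [ 0.6533 -0.0701  0.0659] F [-5.   1.5 19.4] gap 0.0578
up t=67.52 ee [ 0.6528 -0.0698  0.1698] F [-0.3 -1.1 -1.6] gap 0.0578
[(0.5, [224.6, 249.2], array([0.41104828, 0.22607755, 0.        ]))]
((218.5561065673828, 238.43807983398438), (24.009525299072266, 46.84841537475586), 58.13401794433594) [[0.44, 0.331], [0.52, 0.2], [0.452, 0.159], [0.373, 0.289]] [0.44601809 0.24490632 0.014     ]
[(0.89, [174.9, 206.7], array([0.40652564, 0.22251732, 0.        ]))]
```

View pics/top2.png

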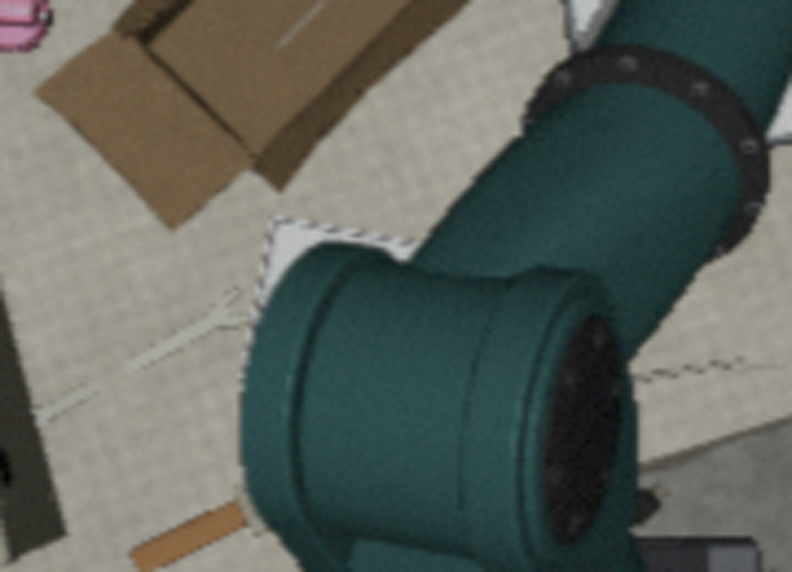

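View pics/p3s.png

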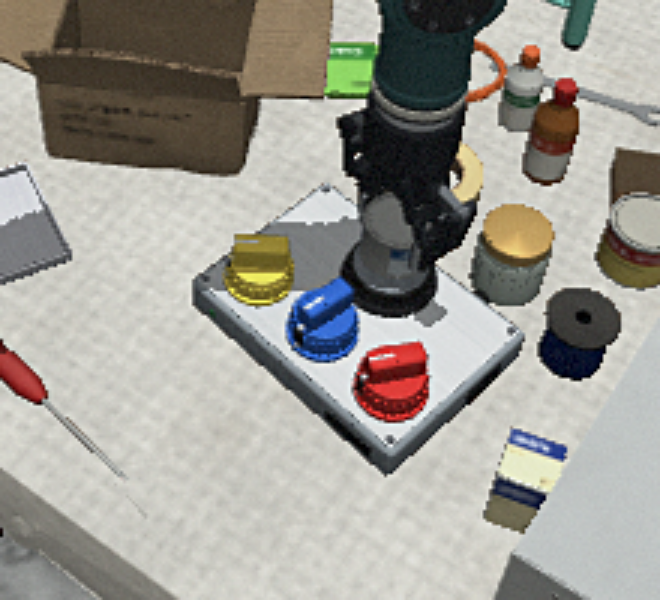

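```bash
python3 - <<'E'
from h import *
r.goto([.47,.0,.2],quat(np.pi/2)); st()
r.goto([.430,.20,.16],quat(np.pi/2)); r.hold(.3); st()
im=r.capture("wrist");save("tr1",cv2.resize(im,(800,600)))
print([(a["p"],a["pixel"],loc("wrist",a["pixel"],0)) for a in r.mark_of("wrist","tray")[:2]])
im=r.capture("scene");save("tr1s",cv2.resize(im[100:330,60:360],None,fx=2.5,fy=2.5))
E
```

```text
t=68.58 ee [ 4.717e-01 -1.000e-04  2.005e-01] F [ 0.5  0.4 -2. ] gap 0.0579
 t=69.72 ee [0.4307 0.1987 0.1604] F [-0.1  0.1 -2.4] gap 0.0574
[(0.57, [274.1, 150.4], array([0.40630886, 0.21642384, 0.        ]))]
```

View pics/tr1.png

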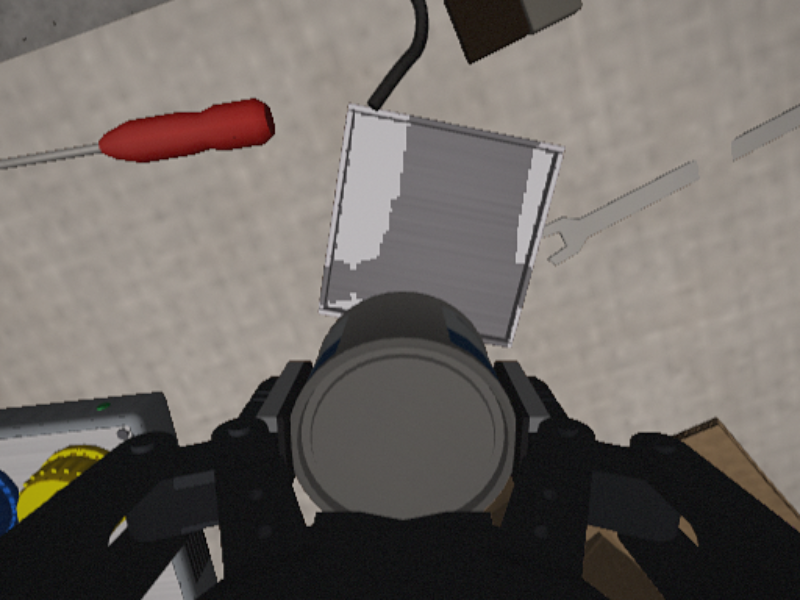

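View pics/tr1s.png

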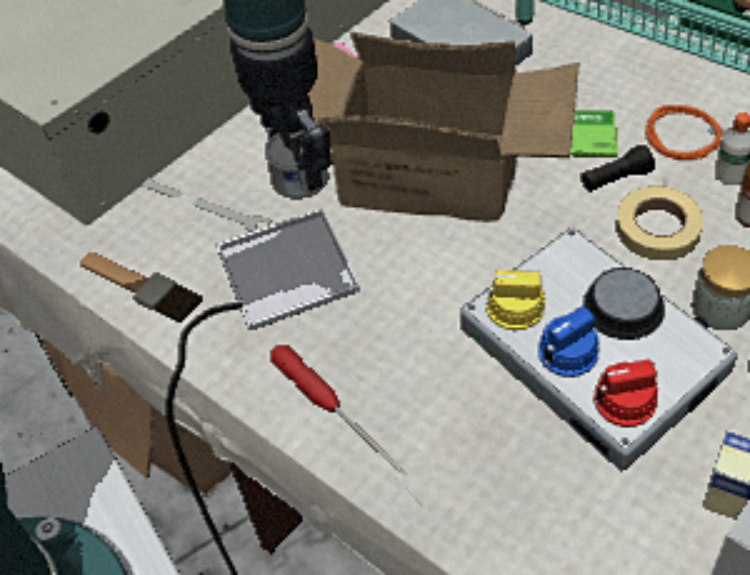

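```bash
python3 - <<'E'
from h import *
C=np.array([loc("wrist",np.array(p)*.64,.014)[:2] for p in((350,104),(562,148),(508,345),(321,312))]);print(C.round(3),C.mean(0),[np.hypot(*(C[i]-C[i-1])).round(3) for i in range(4)])
x,y=C.mean(0)
tx=np.arctan2(*(C[3]-C[0])[::-1]);print(np.degrees(tx))
print(r.inverse_kinematics([x,y,.02],quat(tx+np.pi/2)))
E
```

```text
[[0.329 0.17 ]
 [0.353 0.294]
 [0.477 0.269]
 [0.454 0.147]] [0.4031171  0.22007417] [np.float64(0.127), np.float64(0.126), np.float64(0.126), np.float64(0.124)]
-10.332391398019109
[-0.82272821  0.69084844  0.30703304  2.32964191 -0.93775879  0.24119469
  1.73108504]
```

```bash
python3 - <<'E'
from h import *
x,y=.405,.220;tx=np.radians(-10.6)
r.goto([x,y,.10],quat(tx+np.pi/2))
r.move_straight([x,y,.022],max_speed=.1); r.hold(.3)
b=np.mean([r.read_state()["force"] for _ in range(5)],0); z=.022
while z>.008:
    z-=.001; r.move_straight([x,y,z],max_speed=.04); s=r.read_state(); f=s["force"]-b
    print(round(float(s["ee_pos"][2]),4),f.round(1))
    if f[2]>4: break
st()
im=r.capture("wrist");save("tr2",cv2.resize(im,(800,600)))
E
```

```text
0.021 [ 0.1 -0.4  0.2]
0.0199 [ 0.9  1.5 -0. ]
0.0189 [ 0.6  0.7 -0.3]
0.0179 [ 0.3  0.8 -0.1]
0.0169 [0.4 1.  0.1]
0.016 [-0.4  0.8 -0.4]
0.0149 [-0.6  0.6 -0.5]
0.014 [-0.3  0.6  0.2]
0.0129 [-0.   0.8  0.2]
0.0125 [-1.2  1.2  6.7]
 t=73.97 ee [0.405  0.2201 0.0125] F [-1.2  0.3  5.2] gap 0.0577
```

View pics/tr2.png

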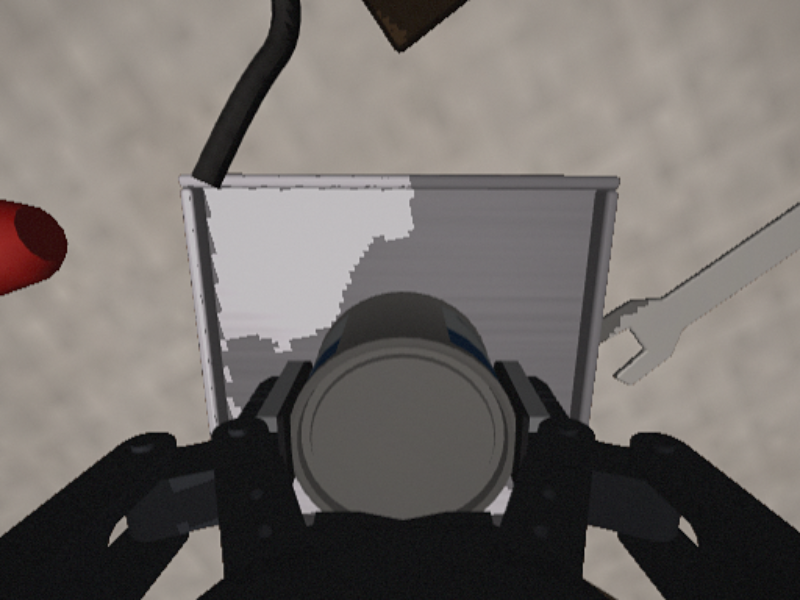

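```bash
python3 - <<'E'
from h import *
x,y=.405,.220
r.ungrasp(); st("open"); r.move_straight([x,y,.12],max_speed=.12); st("up")
r.hold(.3)
im=r.capture("wrist");save("f1",cv2.resize(im,(800,600)))
r.move_straight([.47,.06,.24],quat(np.pi/2),max_speed=.2)
r.goto([.50,-.09,.25],quat(np.pi/2)); r.hold(.2)
P=r.camera_params("wrist");im=r.capture("wrist");save("f2",cv2.resize(im,(800,600)))
for n,(X,Y),s in(("yellow",(.560,-.002),140.6),("blue",(.569,-.079),180.5),("red",(.578,-.1565),154.3)):
    print(n,[ (f[0][:2].round(4),round(f[1],3)) for f in [knobfit(im,P,n,(X,Y,np.radians(s+180)),z,True) for z in(.051,.063)]])
r.goto([.47,-.2,.3],quat(np.pi/2)); st()
im=r.capture("scene");save("f3",cv2.resize(im,(800,600),interpolation=cv2.INTER_CUBIC))
im=r.capture("top");save("f4",cv2.resize(im,(800,600),interpolation=cv2.INTER_CUBIC))
E
```

```text
open t=74.42 ee [0.4051 0.22   0.0119] F [-0.6  0.8 -0.1] gap 0.0852
up t=75.47 ee [0.4045 0.2199 0.1196] F [ 0.6  0.6 -0.1] gap 0.0852
yellow [(array([ 0.558 , -0.0043]), np.float64(0.038)), (array([ 0.5537, -0.0075]), np.float64(0.082))]
blue [(array([ 0.5663, -0.0794]), np.float64(0.048)), (array([ 0.5631, -0.0799]), np.float64(0.072))]
red [(array([ 0.5755, -0.1554]), np.float64(0.041)), (array([ 0.57 , -0.153]), np.float64(0.078))]
 t=78.49 ee [ 0.4698 -0.2003  0.3004] F [1.  0.3 0.1] gap 0.0852
```

View pics/f1.png

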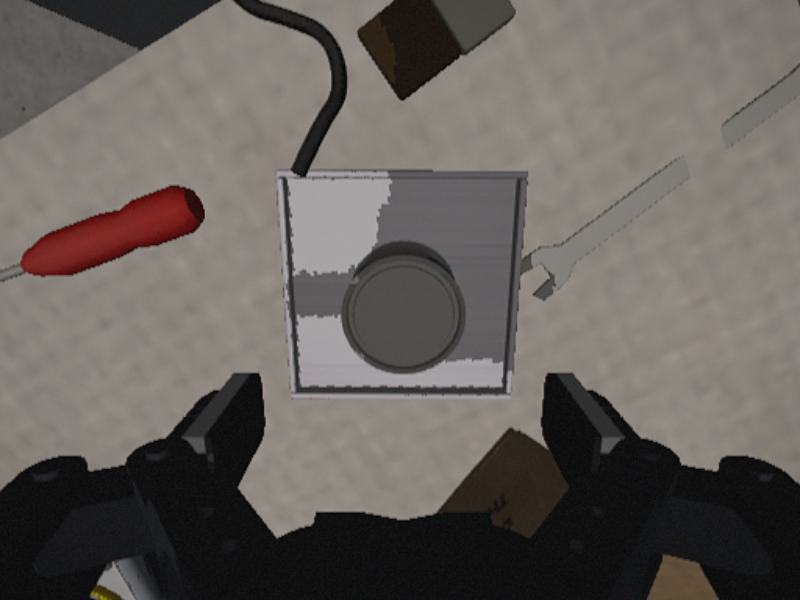

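View pics/f2.png

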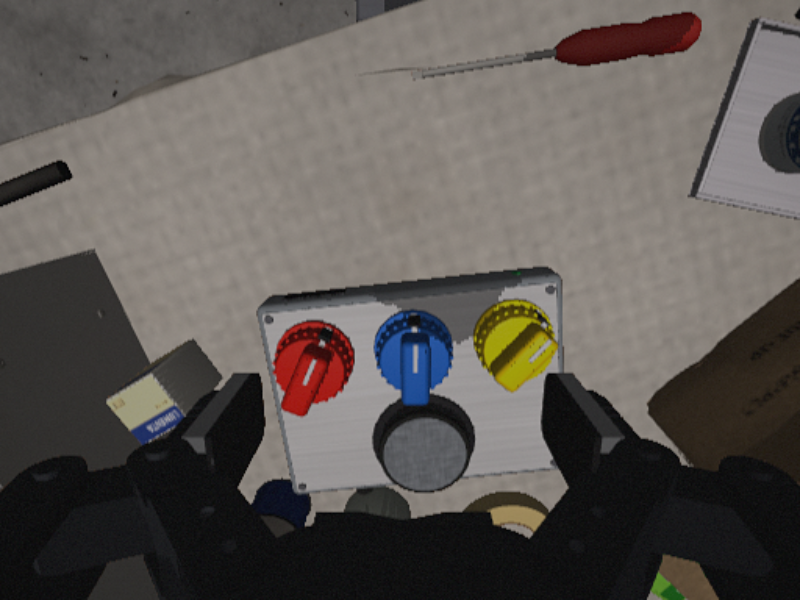

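View pics/f3.png

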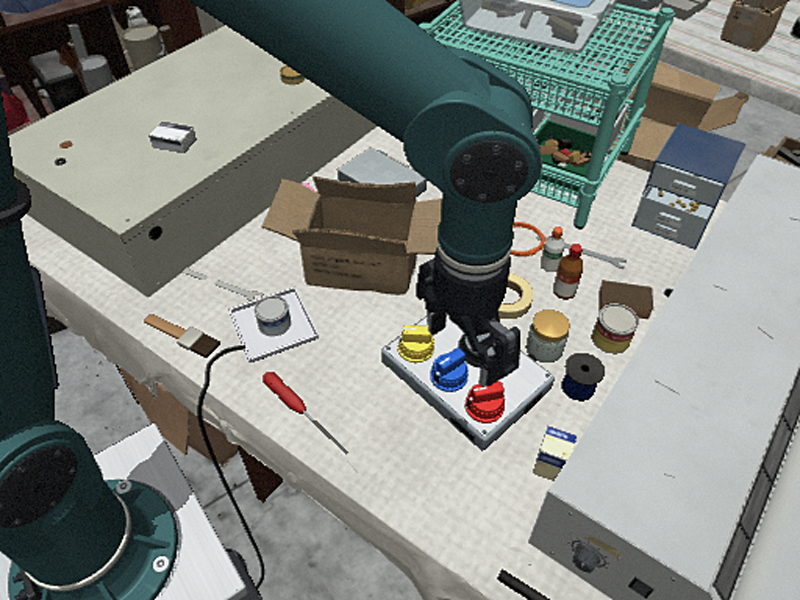

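View pics/f4.png

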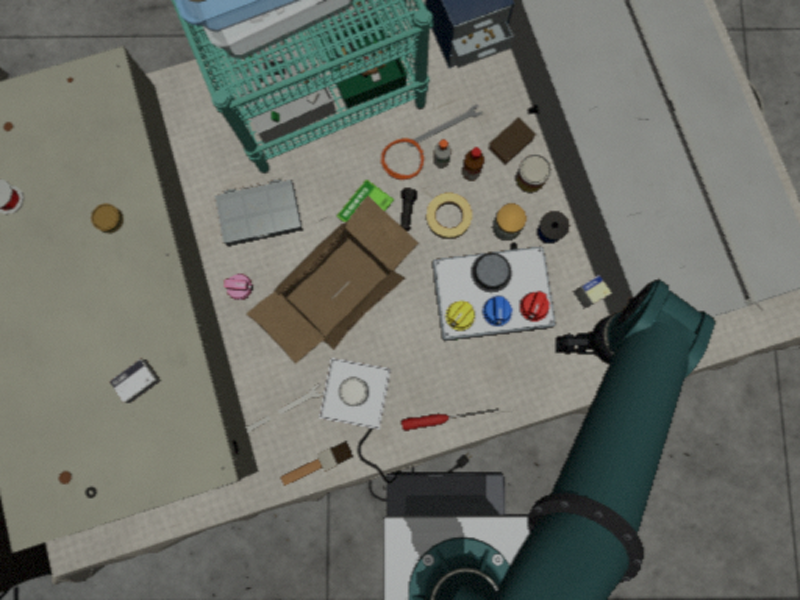

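```bash
python3 - <<'E'
from h import *
im=cv2.imread("w3.png");d=np.load("w3.npz");P=dict(camera_matrix=d["K"],pose=d["T"])
for n,(X,Y),s in(("yellow",(.560,-.002),140.6),("blue",(.569,-.079),180.5),("red",(.578,-.1565),154.3)):
    print(n,[(z,round(knobfit(im,P,n,(X,Y,np.radians(s+180)),z,True)[1],3)) for z in(.043,.047,.051,.055,.059,.063)])
E
```

```text
yellow [(0.043, np.float64(0.081)), (0.047, np.float64(0.075)), (0.051, np.float64(0.073)), (0.055, np.float64(0.082)), (0.059, np.float64(0.101)), (0.063, np.float64(0.127))]
blue [(0.043, np.float64(0.062)), (0.047, np.float64(0.048)), (0.051, np.float64(0.043)), (0.055, np.float64(0.047)), (0.059, np.float64(0.063)), (0.063, np.float64(0.091))]
red [(0.043, np.float64(0.055)), (0.047, np.float64(0.046)), (0.051, np.float64(0.044)), (0.055, np.float64(0.051)), (0.059, np.float64(0.072)), (0.063, np.float64(0.098))]
```

All three knobs fit best at home height (0.051). Handing in.

```bash
python3 -c "
from h import *
r.hand_in(); st()"
```

```text
the job is handed in; nothing more can be done
the job is handed in; nothing more can be done
```

The job is done and handed in at about 79 s of the 208 s allowed; no verdict was reported.

- **Knobs:** I put the yellow, blue and red knobs on the shafts of their colours. Each went down with no early contact and met the disc at the expected home height. I released blue 8.5 mm up with the key still engaged, so the opening finger would clear yellow's bar, and let it drop. In the later pictures all three knobs fit home height better than 12 mm too high, with slots along the keys. The yellow outline fitted less tightly than the other two in one view, but fitted well in the last one.
- **Pad:** I pressed the tin onto it twice. Both times the force rose from about 4.5 to 9.5 N, then met the end stop at 10 mm. I held each press at about 20 N for a little over 5 s, with a full lift between. The second press met the pad at the same height as the first, so it had come right up.
- **Tin:** it stands upright and fully inside the tray, with no wall touched. It met the tray floor at the expected height.
- **Bystanders:** these look unmoved in the last views from the fixed cameras, including the pink look-alike. No knock or grip slip was noticed.

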